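# Dry-build a wheel hub: uncover, seat and rock the roller cone, stack spacer and shims

## Robot

A 7-joint arm with a two-finger parallel gripper is mounted at the origin on the work surface. World frame = base frame: x ahead of the robot, y to its left, z up, the work surface at z = 0. Lengths are in mm, angles in rad, forces in N, time in s.
With the tool pointing down it reaches from about 350 to 900 mm from the base axis. Payload 7.2 kg.
Tool frame: the origin (TCP) lies midway between the tips of the shut fingers; the grasp point (between the pads) lies 19 mm behind it (grip_depth is the z of the grasp point in the tool frame, in mm); z points along the fingers, y is the line along which they close (so a half turn about z gives the same grasp; the last joint's range is limited). The gripper opens to 85 mm and grips with 20 to 120 N. Pads are 22 mm wide; open, the fingers measure 114 mm over their backs; the gripper's body (76 mm by 85 mm) begins 54 mm behind the grasp point. The pads swing forward as they close: fully open they stand 13 mm farther back than shut.
Start: joints at [-1.253, 0.411, -0.013, 1.596, 0.006, 1.134, -0.082], TCP at [235.197, 579.061, 200.297] pointing down, gripper open.
Joint ranges: [-2.95, 2.95], [-0.29, 1.99], [-1.47, 1.44], [0.14, 2.54], [-1.03, 4.17], [0.13, 1.85], [-2.86, 2.86]. Speed limits (rad/s): [2.39, 2.39, 3.01, 3.01, 3.14, 3.14, 3.14].

## Interface

Orientations are given as a 3x3 rotation matrix whose columns are the frame's x, y, z axes.
In Python, from cell import read_state, snapshot, hand_in, grip_depth gives the robot as it stands.
- The arm moves only by the tool jog_arm, never from a script. Its arguments are lists of equal length, an entry for each row: "offset": the shift along the tool's x, y, z in mm, a list of three; "spin": the turn about the tool's z in degrees. A call has 1 to 20 rows; each row shifts and turns the commanded pose from where the row before left it, along the tool's axes as they then stand; what a row does not reach is not made up. A row lasts 1/8 s, in which the tool goes at most 62.5 mm and 10.7 degrees, less where a joint would pass 70% of its speed; a pose out of reach is approached as far as the arm can. A call is refused whole if a number of a shift passes 62.5 or a number of a turn 10.7, either way. A call with a gripper value outside its range is refused whole. "fingers" is the closure, from -1 (fully open) to 1 (shut), set as the call begins (left out, the last holds). The fingers move at their own pace and stop on an object; the grip force is fixed at half the most. Time passes only in rows, so rows that do not move let the fingers close. It gives the time, the measured TCP pose, the force, the opening and the grip force at its end, in the units of the state.
- read_state(): the state, without advancing time (a new reading comes with each control period).
- snapshot(name): name is "side" or "top"; returns a dict with "img" (384x512x3 uint8, red, green, blue), "fx", "fy", "cx", "cy" (pixels), "world_to_cam" (4x4, takes a point from world to camera coordinates). Camera axes: x right, y down, z forward; pixel columns grow to the right and rows downward; lengths in mm; the calibration is good to about 2 mm. A picture is of the moment at which its call begins. There is no depth.
- hand_in(): hands the job in; it is judged then, once.
The state is a dict: "time_s": time; "joints": joint angles; "joint_velocities": joint speeds; "joint_efforts": joint torques, N m; "eef_pos": TCP position; "ee_rot": TCP orientation; "ft_force": force on the tool from outside, world axes, zero at the start; "wrist_torque": the same for the moment, N m; "finger_gap": opening from 0.0 (shut) to 1.0 (fully open); "gripper_force": force on a finger pad.
Only numpy, scipy, OpenCV 4.12 (cv2) and the standard library are available. Lean on these libraries where they do the work, as an engineer would, in place of code of your own. Each camera call takes 0.05 s, during which the arm holds its last target. There are 200 camera calls.

## Task

Lift the dust cover off the wheel hub and put it in the parts tray, then lower (don't drop) the stub axle, bearing end down, fully home into the hub's bearing cup. Rock the axle over to one side in its seat by about ten degrees to check that the taper comes free, let it settle home again, and only then thread the thick spacer and after it all the thin shim rings over the shaft, so that they lie flat in a square pile on the bearing's shoulder. Leave the other things on the bench where they are.

Things in the scene. Friction and masses are not known exactly. Their poses are not given: they have to be found in the camera images.
- hub: Fixed cast-aluminium wheel hub standing on its flange (150 mm diameter, 14 mm thick, four short studs); barrel 100 mm in diameter, its flat top 64 mm above the bench. Origin at the centre of its underside, z up.
- hub_top (a point): Centre of the mouth of the hub's steel bearing cup, level with the hub's top, z up. The cup is a funnel 64 mm wide at the mouth, narrowing to 43 mm at 26 mm depth (half-angle 25 degrees). The dust cover lies on it at the start.
- axle_mid (a point): Loose steel stub axle, 83 mm tall, 0.6 to 0.9 kg, standing upright on the bench on the small end of its bearing cone. This point is on its axis, 41.5 mm above its foot, z along the axis towards the shaft end. Its lowest 26 mm is the tapered roller cone, 40 mm in diameter at the foot, 64 mm above. When home in the cup the cone's big end is 1 mm below the hub's top and this point 14 mm above that top.
- axle_shoulder (a point): Centre of the flat upper face of the axle's shoulder, 38 mm above its foot: the round shoulder, 54 mm in diameter and 12 mm high, sits on the cone. The rings lie on this face. From it rises the plain shaft to grip: 28 mm in diameter, 45 mm long, its last 9 mm tapering to 20 mm.
- cover_knob (a point): Centre of the knob of the loose black plastic dust cover: knob 22 mm in diameter and 24 mm high on a disc 88 mm in diameter and 5 mm thick, with a spigot 56 mm in diameter and 5 mm deep beneath that hangs in the cup's mouth. This point is 22 mm above the underside of the spigot, 12 mm below the knob's top. z up. 90 g.
- tray: Fixed open sheet-steel parts tray, 150 mm (its x) by 190 mm (its y), 25 mm high, 4 mm walls and floor; origin at the centre of its underside, z up.
- spacer_mid (a point): Centre of the loose thick steel spacer ring lying flat: 54 mm outer diameter, 33 mm bore, 14 mm thick, 155 g. z is its axis.
- shim1_mid (a point): Centre of a loose thin steel shim ring lying flat: 54 mm outer diameter, 33 mm bore, 7 mm thick, 80 g. z is its axis. Two to four of the shims are there.
- shim2_mid (a point): Another shim ring, the same.
- shim3_mid (a point): Another shim ring, the same.
- shim4_mid (a point): Another shim ring, the same.
- piston: Bystander: aluminium piston, 47 mm in diameter, 48 mm high, standing; origin at the centre of its underside.
- socket: Bystander: steel wrench socket, 26 mm in diameter, 34 mm high, standing; origin at the centre of its underside.
- screwdriver: Bystander: screwdriver, 200 mm long, lying along its x; origin below its middle.
- wrench: Bystander: wrench, 190 mm long, lying along its x; origin below its middle.
- jar: Bystander: glass jar, 64 mm in diameter, 85 mm high; origin at the centre of its underside.
- sprocket: Bystander: dark toothed chain sprocket, 92 mm in diameter, 6 mm thick, lying flat; origin at the centre of its underside.
Not all that is in view belongs to the job. Leave any purple look-alike of the part that bears shim2_mid alone. What is shaped like the part that bears axle_mid but pink is not meant.

How it is judged:
By the outcome, as a careful person would: the job done as asked, in the order asked, and still so for the second after the job is handed in, with the robot touching nothing.
Of shim1, shim2, shim3, shim4 only 2 to 4 are there at a start; the rules pass over those that are not, and their reading is None.
At some moment in a run one of spacer, shim1, shim2, shim3, shim4 may be knocked a few centimetres aside while the robot is not near it.
It also fails if it takes over 210 s, if anything falls off the work surface, if the arm or the gripper's body presses on something with over 40 N, if the wrist force passes 120 N, or if a joint passes its speed limit or range.

## Working session

There is one attempt and no reset: what is moved stays moved. The work goes in short steps, Python scripts to look and compute and a tool call to move; the robot and the scene stay as the last step left them, time stands still between calls to the robot, and variables do not carry over. Pictures are saved under pics/ and viewed, at most 14 in all, crops included, and the job is handed in when it is done.

Besides the shell and the picture viewer there is one more tool, called as name([rows], argument=value, ...), one row to a line, values as JSON. jog_arm: Moves the arm, as the interface text tells. Its arguments: {"type":"object","properties":{"offset":{"type":"array","items":{"type":"array","items":{"type":"number"}}},"spin":{"type":"array","items":{"type":"number"}},"fingers":{"type":"number"}},"required":["offset","spin"]}

```bash
mkdir -p pics; ls
cat > h.py <<'E'
import numpy as np, cv2
from cell import *
def shot(n,f):
    s=snapshot(n); cv2.imwrite(f'pics/{f}.png',cv2.cvtColor(s['img'],cv2.COLOR_RGB2BGR)); return s
def ray(s,u,v):
    T=np.array(s['world_to_cam']); R=T[:3,:3]; t=T[:3,3]
    d=R.T@np.array([(u-s['cx'])/s['fx'],(v-s['cy'])/s['fy'],1]); return -R.T@t,d
def onz(s,u,v,z):
    c,d=ray(s,u,v); return c+d*(z-c[2])/d[2]
def pix(s,p):
    T=np.array(s['world_to_cam']); q=T[:3,:3]@np.array(p)+T[:3,3]
    return s['fx']*q[0]/q[2]+s['cx'], s['fy']*q[1]/q[2]+s['cy']
E
python3 - <<'E'
from h import *
for n in('top','side'):
    s=shot(n,n+'0'); print(n,s['fx'],s['cx'],s['cy'],ray(s,s['cx'],s['cy']))
st=read_state();print(st['eef_pos'],np.round(st['ee_rot'],3),st['finger_gap'],grip_depth)
a,b=cv2.imread('pics/top0.png'),cv2.imread('pics/side0.png')
E
```

```text
pics
top 350.69030133020544 256.2186067624582 196.39055467945317 (array([522.59186578, -16.56068165, 899.66837946]), array([ 0.03491265,  0.00305777, -0.99938569]))
side 423.7199373553745 258.47900394993655 191.0368050974107 (array([ 531.48767812, -710.53722689,  818.52462576]), array([ 0.03253809,  0.69880857, -0.7145683 ]))
[235.05351592 578.62329304 199.53474362] [[-0.927  0.376 -0.   ]
 [ 0.376  0.927 -0.001]
 [-0.    -0.001 -1.   ]] 1.0049288056820054 -18.700000000000003
```

View pics/top0.png

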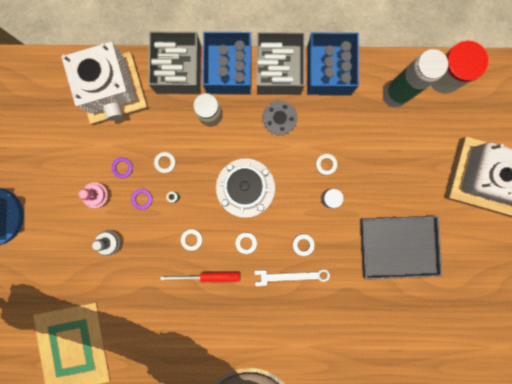

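View pics/side0.png

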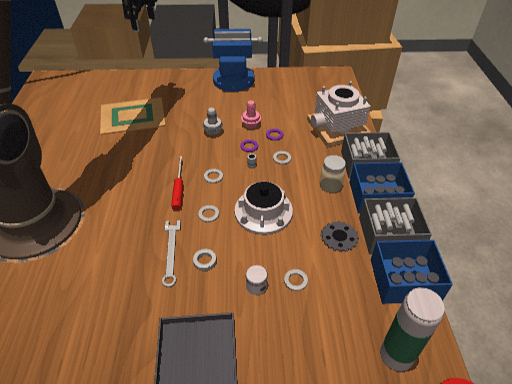

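The top view shows the hub with cover at (245,187), the axle at (106,243) and its pink look-alike at (93,195). There are white rings at (165,162), (191,240), (246,243), (304,245) and (327,164), with the tray at (400,246). In the side view the ring at (204,259) looks thick, so it is probably the spacer, and is (304,245) from the top.

Run:
```python
from h import *
T,S=snapshot('top'),snapshot('side')
def ring(s,u,v,r=17,lo=150):
    u0,v0=u-r,v-r
    im=s['img'][v0:v+r,u0:u+r].astype(int); m=((im.min(2)>lo)&(im.max(2)-im.min(2)<45)).astype(np.uint8)
    cs=cv2.findContours(m,cv2.RETR_EXTERNAL,cv2.CHAIN_APPROX_NONE)[0]
    c=max(cs,key=cv2.contourArea); e=cv2.fitEllipse(cv2.convexHull(c)); return e[0][0]+u0,e[0][1]+v0,np.round(e[1],1)
def tri(a,b):
    (c1,d1),(c2,d2)=ray(T,*a),ray(S,*b)
    A=np.c_[d1,-d2];x=np.linalg.lstsq(A,c2-c1,rcond=None)[0];p,q=c1+x[0]*d1,c2+x[1]*d2;return (p+q)/2,np.linalg.norm(p-q)
for a,b in [((165,162),(282,157)),((191,240),(213,176)),((246,243),(208,213)),((304,245),(204,259)),((327,164),(296,280))]:
    r1,r2=ring(T,*a),ring(S,*b); p,e=tri(r1[:2],r2[:2]); print(r1,r2,np.round(p,1),round(e,1), 'onz7',np.round(onz(T,*r1[:2],7),1),np.round(onz(S,*r2[:2],7),1))
# hub flange top z14: white ring
r=ring(T,245,187,34,140); print('hub',r,onz(T,*r[:2],14))
print('tray',[np.round(onz(T,u,v,25),0) for u,v in((361,218),(437,215),(440,275),(363,278))])
print('knob', onz(T,245,185,90), onz(S,264,186,93))
for n,s,boxs in(('T',T,[(225,165,265,207),(85,222,128,262)]),('S',S,[(230,170,300,240),(195,95,230,145)])):
    for i,(a,b,c,d) in enumerate(boxs):
        cv2.imwrite(f'pics/c{n}{i}.png',cv2.resize(cv2.cvtColor(s['img'][b:d,a:c],cv2.COLOR_RGB2BGR),(300,300),interpolation=cv2.INTER_CUBIC))
ims=[cv2.imread(f'pics/c{k}.png') for k in('T0','T1','S0','S1')]
cv2.imwrite('pics/crop1.png',np.vstack([np.hstack(ims[:2]),np.hstack(ims[2:])]))
```

```text
(164.27247428894043, 162.08209228515625, array([19.9, 20.3])) (281.76749420166016, 156.7301540374756, array([10.9, 17.5])) [641.1 222.6   5. ] 2.1 onz7 [639.7 222.    7. ] [641.9 220.5   7. ]
(191.0851345062256, 239.5108585357666, array([20.6, 20.8])) (213.0, 175.0, array([11.9, 18.1])) [443.7 150.7   6.2] 1.5 onz7 [443.  150.6   7. ] [444.6 149.8   7. ]
(245.698392868042, 242.7134304046631, array([20.6, 20.8])) (208.20854377746582, 212.84490585327148, array([14.7, 19.7])) [436.4  12.    4.5] 1.1 onz7 [436.   11.9   7. ] [437.2   9.7   7. ]
(303.007963180542, 244.44889450073242, array([21. , 21.3])) (204.02116012573242, 258.0587863922119, array([17.9, 22.6])) [ 433.6 -132.8   11.1] 0.7 onz7 [ 432.9 -133.4    7. ] [ 433.5 -129.9    7. ]
(326.1930103302002, 163.92301559448242, array([20.1, 20.4])) (295.5654411315918, 279.26887130737305, array([19.4, 22.9])) [ 639.5 -192.5    3.7] 1.8 onz7 [ 638.2 -191.9    7. ] [ 639.9 -194.6    7. ]
hub (245.01429748535156, 187.5548858642578, array([57.7, 57.8])) [575.67108352  14.66836747  14.        ]
tray [array([ 501., -275.,   25.]), array([ 510., -464.,   25.]), array([ 362., -470.,   25.]), array([ 353., -280.,   25.])]
knob [577.03417418  12.07552705  90.        ] [578.59187061  15.60500535  93.        ]
```

View pics/crop1.png

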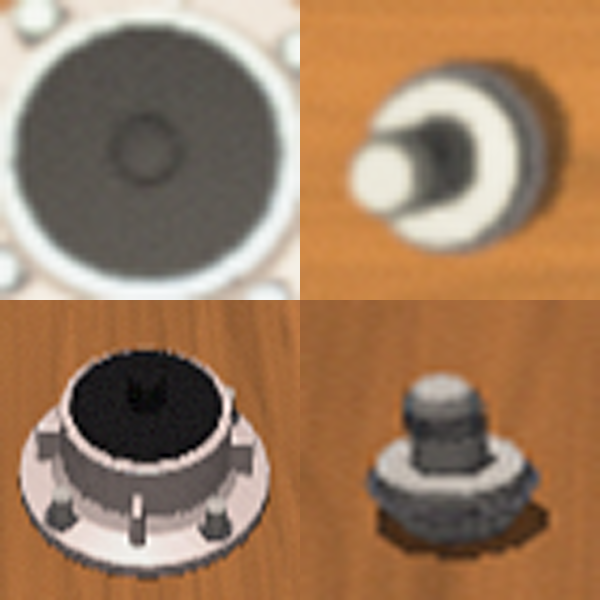

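The crops show the cover disc centred at about (244.7,186) from the top, and the axle tip at about (97,245.6) in the top view. Only one ring measures high (z≈11), at (433,-132), so that is the spacer, and the other four are shims. I'll move towards the hub while working out the rest.

jog_arm([
  [0,0,0],
  [0,0,0],
  [0,0,0],
  [-28.5,-47,0],
  [-28.5,-47,0],
  [-28.5,-47,0],
  [-28.5,-47,0],
  [-28.5,-47,0],
  [-28.5,-47,0],
  [-28.5,-47,0],
  [-28.5,-47,0],
  [-28.5,-47,0],
  [-28.5,-47,0],
  [-28.5,-47,0],
  [-28.5,-47,0],
  [0,0,0],
  [0,0,0],
], spin=[-10.7,-10.7,-0.7,0,0,0,0,0,0,0,0,0,0,0,0,0,0], fingers=-1)

```text
time_s: 2.33
eef_pos: [576.8, 15.4, 200.0]
ee_rot: [[-1.0, 0.003, -0.001], [0.003, 1.0, 0.0], [0.001, 0.0, -1.0]]
ft_force: [-0.5, 0.8, -0.1]
finger_gap: 0.996
gripper_force: 0.0
```

```bash
cat >> h.py <<'E'
def tri(T,a,S,b):
    (c1,d1),(c2,d2)=ray(T,*a),ray(S,*b)
    x=np.linalg.lstsq(np.c_[d1,-d2],c2-c1,rcond=None)[0];p,q=c1+x[0]*d1,c2+x[1]*d2;return np.round((p+q)/2,1),round(np.linalg.norm(p-q),1)
def off(x,y,z):
    "offset in tool axes from the present TCP to a world point"
    st=read_state(); print('at',np.round(st['eef_pos'],1),'off',np.round(np.array(st['ee_rot']).T@(np.array([x,y,z])-st['eef_pos']),1))
E
python3 - <<'E'
from h import *
T,S=snapshot('top'),snapshot('side')
print('knobtop',onz(T,244.6,186,93),'disc',onz(T,244.7,186.1,69))
print('knob side', onz(S,230+147/4.29,170+83/4.29,93),'disc',onz(S,230+148/4.29,170+105/4.29,69))
print('axle tip',onz(T,96.9,245.6,83),onz(S,195+141/8.57,95+85/6,83),'sh',onz(T,104.2,244,38),onz(S,195+148/8.57,95+163/6,38))
off(577,13.5,130); print(read_state()['joints'])
print(np.round(read_state()['ee_rot'],3).tolist())
E
```

```text
knobtop [574.51708605  12.87016109  93.        ] disc [575.82615946  13.5063212   69.        ]
knob side [578.66824538   4.19328391  93.        ] disc [579.92024328  10.14010692  69.        ]
axle tip [433.88601573 354.90842222  83.        ] [438.12871248 356.14866065  83.        ] sh [433.04885901 357.56402147  38.        ] [437.47549171 352.51322478  38.        ]
at [576.6  16.6 200.2] off [-0.4 -3.2 70.2]
[-0.29557823  0.33028205  0.23620762  1.72953207 -0.08648798  1.09230214
  1.53943129]
[[-1.0, -0.0, -0.001], [-0.0, 1.0, 0.001], [0.001, 0.001, -1.0]]
```

jog_arm([
  [0,-1.5,40],
  [0,0,40],
  [0,0,30],
  [0,0,17],
  [0,0,0],
  [0,0,0],
], spin=[0,0,0,0,0,0], fingers=-1)

```text
time_s: 3.18
eef_pos: [578.0, 13.9, 74.5]
ee_rot: [[-1.0, -0.0, 0.002], [-0.0, 1.0, 0.0], [-0.002, 0.0, -1.0]]
ft_force: [0.3, -0.2, 0.0]
finger_gap: 0.995
gripper_force: 0.0
```

jog_arm([
  [0,0,0],
  [0,0,0],
  [0,0,0],
  [0,0,0],
  [0,0,0],
  [0,0,0],
  [0,0,0],
  [0,0,0],
], spin=[0,0,0,0,0,0,0,0], fingers=1)

```text
time_s: 4.18
eef_pos: [577.2, 13.5, 73.3]
ee_rot: [[-1.0, 0.0, -0.0], [0.0, 1.0, -0.0], [0.0, -0.0, -1.0]]
ft_force: [1.2, 1.1, 0.6]
finger_gap: -0.001
gripper_force: 0.0
```

jog_arm([
  [0,0,-5],
  [0,0,-10],
  [0,0,-30],
  [0,0,-40],
  [0,0,-20],
  [0,0,0],
], spin=[0,0,0,0,0,0])

```text
time_s: 4.92
eef_pos: [578.4, 13.6, 180.7]
ee_rot: [[-1.0, 0.0, 0.004], [0.0, 1.0, 0.001], [-0.004, 0.001, -1.0]]
ft_force: [-0.0, -0.2, -0.9]
finger_gap: 0.003
gripper_force: 0.0
```

Run:
```python
from h import *
s=shot('side','s1'); st=read_state(); print(st['finger_gap'],st['gripper_force'],st['eef_pos'])
```

```text
-0.0007696546730398832 0.0 [577.5076251   13.57425946 179.09655483]
```

View pics/s1.png

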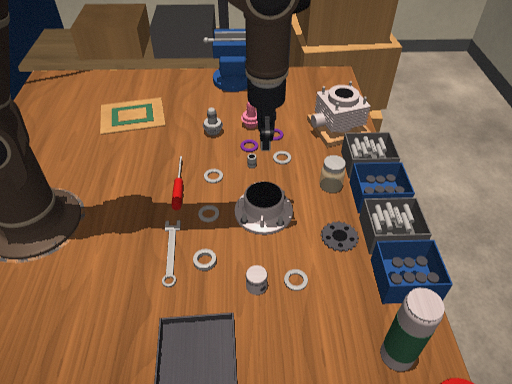

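The gripper shut on nothing, so the cover is still on the hub. I'll look closer at it and check where the gripper projects.

Run:
```python
from h import *
a=cv2.imread('pics/s1.png'); b=cv2.imread('pics/side0.png'); t=shot('top','t1'); S=snapshot('side'); c=cv2.imread('pics/t1.png')
f=lambda i,x,y,w:cv2.resize(i[y:y+w,x:x+w],(290,290),interpolation=cv2.INTER_CUBIC)
cv2.imwrite('pics/crop2.png',np.vstack([np.hstack([f(a,230,165,70),f(b,230,165,70)]),np.hstack([f(a,235,90,60),f(c,205,150,80)])]))
print('tcp side',pix(S,[577.5,13.5,179]),'tcp top',pix(t,[577.5,13.5,179]), 'knob81',pix(S,[577,13.5,81]),pix(S,[577,13.5,93]),pix(S,[577,13.5,69]))
```

```text
tcp side (np.float64(264.15069802911916), np.float64(159.91251646784684)) tcp top (np.float64(242.8087162481538), np.float64(181.8562928887808)) knob81 (np.float64(263.31532281556747), np.float64(190.10448756042504)) (np.float64(263.3862305825453), np.float64(186.6295276112147)) (np.float64(263.2455809226755), np.float64(193.52231179761245))
```

View pics/crop2.png

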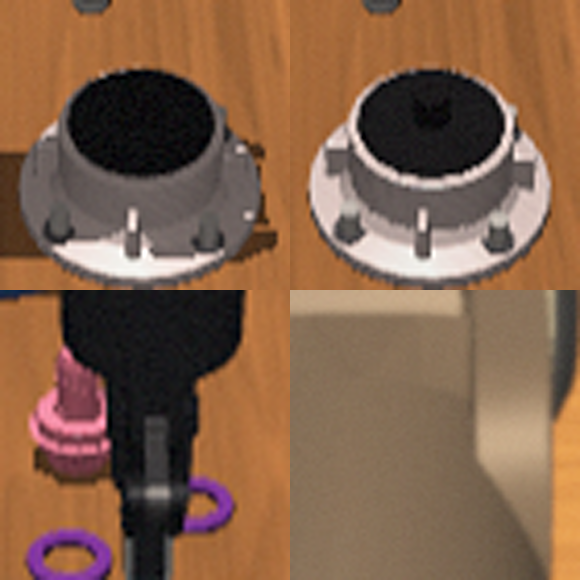

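Run:
```python
from h import *
a=cv2.imread('pics/s1.png'); b=cv2.imread('pics/side0.png')
g=lambda i:(np.clip((i/255.)**0.4*255,0,255)).astype(np.uint8)
f=lambda i,x,y,w:cv2.resize(i[y:y+w,x:x+w],(390,390),interpolation=cv2.INTER_CUBIC)
cv2.imwrite('pics/crop3.png',np.hstack([f(g(a),230,140,80),f(g(b),230,140,80)]))
```

```text
(no output)
```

View pics/crop3.png

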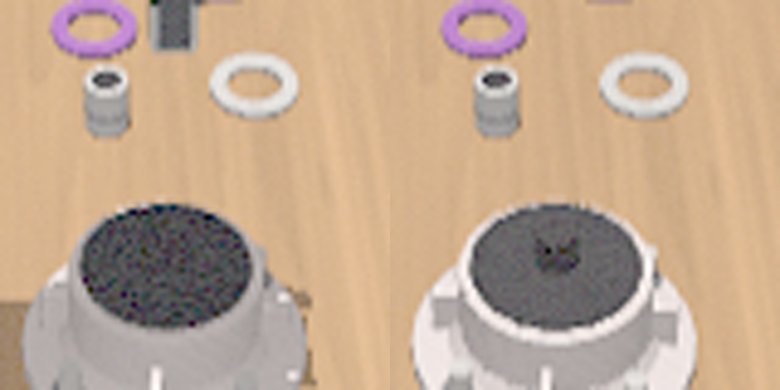

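The fingertip appears at (265.5,150), but the reported TCP projects to v=160. The tips may really be higher than the reported TCP. I'll test at a lower height.

jog_arm([
  [0,0,35],
  [0,0,35],
  [0,0,0],
  [0,0,0],
  [0,0,0],
], spin=[0,0,0,0,0])

```text
time_s: 5.7
eef_pos: [578.1, 13.6, 109.6]
ee_rot: [[-1.0, 0.0, 0.002], [0.0, 1.0, 0.0], [-0.002, 0.0, -1.0]]
ft_force: [0.1, 0.1, -0.4]
finger_gap: 0.002
gripper_force: 0.0
```

Run:
```python
from h import *
S=shot('side','s2'); st=read_state(); p=np.array(st['eef_pos']); print(p,np.round(st['ft_force'],1))
for d in(0,10,20,30,40): print(d,np.round(pix(S,p+[0,0,d]),1))
a=cv2.imread('pics/s2.png'); b=cv2.imread('pics/side0.png')
m=(cv2.absdiff(a,b).sum(2)>60)[100:190,225:300]
print([(100+i,m[i].sum(), (225+np.flatnonzero(m[i])[[0,-1]]).tolist()) for i in range(40,90,2) if m[i].any()])
g=lambda i:(np.clip((i/255.)**0.4*255,0,255)).astype(np.uint8)
cv2.imwrite('pics/crop4.png',cv2.resize(g(a)[120:220,220:320],(500,500),interpolation=cv2.INTER_CUBIC))
```

```text
[578.01407201  13.55159908 109.58661594] [-0.7 -0.4 -0.3]
0 [263.9 181.7]
10 [264.  178.7]
20 [264.  175.6]
30 [264.1 172.5]
40 [264.2 169.4]
[(140, np.int64(18), [257, 274]), (142, np.int64(18), [257, 274]), (144, np.int64(18), [257, 274]), (146, np.int64(18), [257, 274]), (148, np.int64(16), [258, 273]), (150, np.int64(16), [258, 273]), (152, np.int64(16), [258, 273]), (154, np.int64(16), [258, 273]), (156, np.int64(15), [258, 272]), (158, np.int64(13), [260, 272]), (160, np.int64(14), [259, 272]), (162, np.int64(13), [260, 272]), (164, np.int64(12), [260, 271]), (166, np.int64(11), [260, 270]), (168, np.int64(10), [260, 269]), (170, np.int64(10), [260, 269]), (172, np.int64(10), [260, 269]), (182, np.int64(5), [260, 272]), (184, np.int64(8), [250, 276]), (186, np.int64(8), [248, 279]), (188, np.int64(10), [246, 281])]
```

View pics/crop4.png

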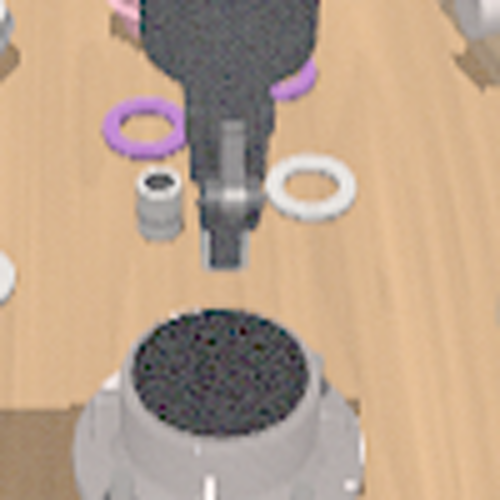

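The tips project about 27 mm above the reported TCP, which fits the missed grasp. I'll go lower, to a reported 50, and try again.

jog_arm([
  [0,0,0],
  [0,0,0],
  [0,0,0],
  [0,0,0],
  [0,0,20],
  [0,0,20],
  [0,0,10],
  [0,0,8],
  [0,0,0],
  [0,0,0],
], spin=[0,0,0,0,0,0,0,0,0,0], fingers=-1)

```text
time_s: 7.0
eef_pos: [577.6, 13.5, 50.8]
ee_rot: [[-1.0, 0.0, 0.001], [0.0, 1.0, 0.0], [-0.001, 0.0, -1.0]]
ft_force: [0.6, -0.2, 0.4]
finger_gap: 0.996
gripper_force: 0.0
```

jog_arm([
  [0,0,0],
  [0,0,0],
  [0,0,0],
  [0,0,0],
  [0,0,0],
  [0,0,0],
  [0,0,0],
  [0,0,0],
], spin=[0,0,0,0,0,0,0,0], fingers=1)

```text
time_s: 8.0
eef_pos: [577.3, 13.5, 50.7]
ee_rot: [[-1.0, 0.0, 0.0], [0.0, 1.0, 0.0], [-0.0, 0.0, -1.0]]
ft_force: [-0.5, -0.3, 5.0]
finger_gap: 0.227
gripper_force: 58.6
```

jog_arm([
  [0,0,-5],
  [0,0,-10],
  [0,0,-30],
  [0,0,-40],
  [0,0,-20],
  [0,0,0],
], spin=[0,0,0,0,0,0])

```text
time_s: 8.75
eef_pos: [578.3, 13.6, 157.3]
ee_rot: [[-1.0, 0.0, 0.004], [0.0, 1.0, 0.001], [-0.004, 0.001, -1.0]]
ft_force: [0.6, 0.0, -1.2]
finger_gap: 0.217
gripper_force: 58.7
```

Run:
```python
from h import *
S=shot('side','s3'); st=read_state(); p=np.array(st['eef_pos']); print(p,np.round(st['ft_force'],1),st['finger_gap'])
a=cv2.imread('pics/s3.png')
g=lambda i:(np.clip((i/255.)**0.4*255,0,255)).astype(np.uint8)
cv2.imwrite('pics/crop5.png',cv2.resize(g(a)[90:220,205:335],(520,520),interpolation=cv2.INTER_CUBIC))
# predicted disc-centre pixel if disc top at tip, and hub top
for d in(0,10,20,30): print(d,np.round(pix(S,p+[0,0,d]),1))
print('hub',pix(S,[576.5,13.5,64]),pix(S,[576.5,45.5,64]),pix(S,[576.5,-18.5,64]))
off(431,-372,150)
```

```text
[577.3837811   13.61646121 155.77218811] [-0.7 -0.1 -1. ] 0.2226751941503365
0 [263.9 167.4]
10 [264.  164.2]
20 [264.1 160.9]
30 [264.1 157.6]
hub (np.float64(263.0146711675091), np.float64(194.93488654659166)) (np.float64(262.40943368796485), np.float64(185.7944044650877)) (np.float64(263.6463368970769), np.float64(204.47449616720124))
at [577.4  13.6 155.8] off [ 146.4 -385.6    5.5]
```

View pics/crop5.png

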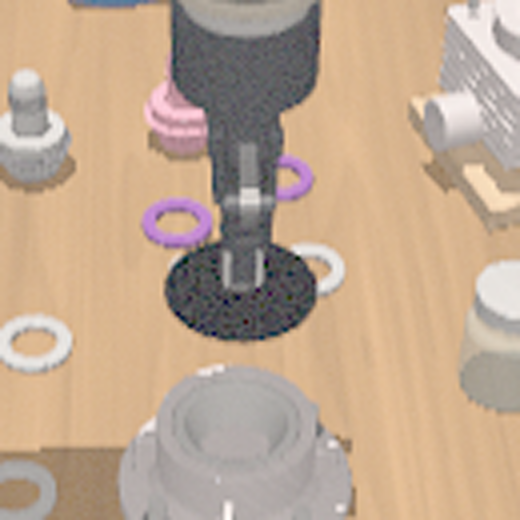

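The cover is lifted cleanly, with its disc at (265,163). The disc top sits about 19 mm above the reported TCP, so the fingertips are about 19 mm behind it. From here I'll use tip ≈ TCP+19.

jog_arm([
  [14.6,-38.6,0],
  [14.6,-38.6,0],
  [14.6,-38.6,0],
  [14.6,-38.6,0],
  [14.6,-38.6,0],
  [14.6,-38.6,0],
  [14.6,-38.6,0],
  [14.6,-38.6,0],
  [14.6,-38.6,0],
  [14.6,-38.6,0],
  [0,0,40],
  [0,0,40],
  [0,0,40],
  [0,0,20],
  [0,0,10],
  [0,0,4],
  [0,0,0],
  [0,0,0],
], spin=[0,0,0,0,0,0,0,0,0,0,0,0,0,0,0,0,0,0])

```text
time_s: 11.05
eef_pos: [431.7, -372.8, 2.1]
ee_rot: [[-1.0, 0.0, 0.001], [0.0, 1.0, -0.001], [-0.001, -0.001, -1.0]]
ft_force: [0.5, 0.3, -1.2]
finger_gap: 0.221
gripper_force: 58.8
```

Run:
```python
from h import *
S=shot('side','s4'); st=read_state(); p=np.array(st['eef_pos']); print(p,np.round(st['ft_force'],1),st['finger_gap'])
a=cv2.imread('pics/s4.png')
g=lambda i:(np.clip((i/255.)**0.5*255,0,255)).astype(np.uint8)
cv2.imwrite('pics/crop6.png',cv2.resize(g(a)[:,100:300],(400,768))[168:])
```

```text
[ 431.64494955 -372.80280986    2.09905871] [-0.1 -0.9 -0.5] 0.22417549855616473
```

View pics/crop6.png

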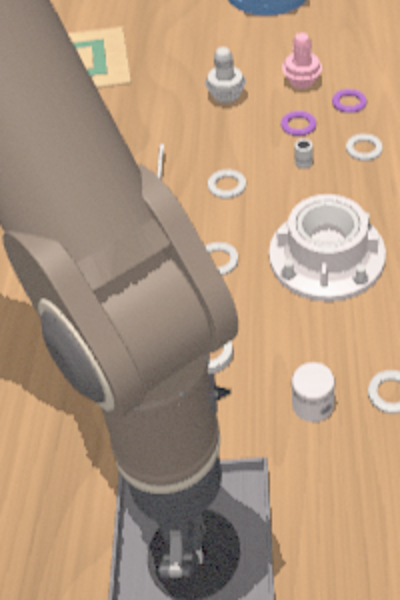

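The cover is centred over the tray and not yet touching. I'll lower it until there is contact.

jog_arm([
  [0,0,2],
  [0,0,2],
  [0,0,0],
  [0,0,0],
], spin=[0,0,0,0])

```text
time_s: 11.6
eef_pos: [431.1, -372.4, -2.8]
ee_rot: [[-1.0, 0.0, -0.0], [0.0, 1.0, 0.0], [0.0, 0.0, -1.0]]
ft_force: [-0.5, 0.3, -0.6]
finger_gap: 0.225
gripper_force: 58.8
```

jog_arm([
  [0,0,1.5],
  [0,0,0],
  [0,0,0],
], spin=[0,0,0])

```text
time_s: 11.98
eef_pos: [431.1, -372.5, -4.3]
ee_rot: [[-1.0, 0.0, -0.0], [0.0, 1.0, 0.0], [0.0, 0.0, -1.0]]
ft_force: [-0.5, 0.5, -1.4]
finger_gap: 0.224
gripper_force: 58.8
```

jog_arm([
  [0,0,1.5],
  [0,0,0],
  [0,0,0],
], spin=[0,0,0])

```text
time_s: 12.35
eef_pos: [431.2, -372.5, -4.4]
ee_rot: [[-1.0, 0.0, 0.001], [0.0, 1.0, 0.0], [-0.001, 0.0, -1.0]]
ft_force: [-4.2, 3.4, 13.7]
finger_gap: 0.224
gripper_force: 60.3
```

jog_arm([
  [0,0,1],
  [0,0,0],
  [0,0,0],
], spin=[0,0,0])

```text
time_s: 12.72
eef_pos: [431.2, -372.5, -4.5]
ee_rot: [[-1.0, 0.0, 0.001], [0.0, 1.0, 0.001], [-0.001, 0.001, -1.0]]
ft_force: [-6.6, 4.9, 24.5]
finger_gap: 0.221
gripper_force: 61.4
```

Contact came at the predicted height. I'll release, then head to the axle.

jog_arm([
  [0,0,-2.5],
  [0,0,0],
  [0,0,0],
  [0,0,0],
  [0,0,0],
  [0,0,0],
  [0,0,-20],
  [0,0,-40],
  [0,0,-40],
  [0,0,-40],
], spin=[0,0,0,0,0,0,0,0,0,0], fingers=-1)

```text
time_s: 13.98
eef_pos: [431.0, -372.4, 137.0]
ee_rot: [[-1.0, 0.0, -0.0], [0.0, 1.0, 0.0], [0.0, 0.0, -1.0]]
ft_force: [1.1, 0.0, -0.2]
finger_gap: 1.001
gripper_force: 0.0
```

jog_arm([
  [0,45.5,0],
  [0,45.5,0],
  [0,45.5,0],
  [0,45.5,0],
  [0,45.5,0],
  [0,45.5,0],
  [0,45.5,0],
  [0,45.5,0],
  [0,45.5,0],
  [0,45.5,0],
  [0,45.5,0],
  [0,45.5,0],
  [0,45.5,0],
  [0,45.5,0],
  [0,45.5,0],
  [0,45.5,0],
  [0,0,0],
  [0,0,0],
], spin=[0,0,0,0,0,0,0,0,0,0,0,0,0,0,0,0,0,0])

```text
time_s: 16.23
eef_pos: [431.1, 354.7, 135.4]
ee_rot: [[-1.0, 0.0, -0.0], [0.0, 1.0, -0.001], [0.0, -0.001, -1.0]]
ft_force: [0.3, 0.5, -0.6]
finger_gap: 0.997
gripper_force: 0.0
```

Run:
```python
from h import *
S=shot('side','s5'); T=shot('top','t5'); st=read_state(); off(436,355.5,23); print(st['finger_gap'])
a=cv2.imread('pics/s5.png'); b=cv2.imread('pics/t5.png')
g=lambda i:(np.clip((i/255.)**0.6*255,0,255)).astype(np.uint8)
cv2.imwrite('pics/v7.png',np.vstack([np.hstack([g(a)[70:370,80:440]]),np.hstack([g(b)[130:310,60:420]])]))
```

```text
at [431.5 354.  135.7] off [ -4.5   1.5 112.7]
0.9994958676484649
```

View pics/v7.png

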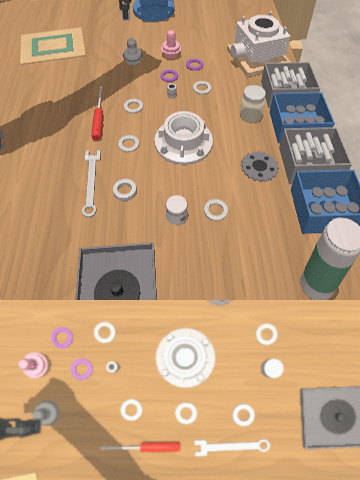

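The cover lies in the tray, knob up, and nothing else has moved. I'll descend on the axle shaft.

jog_arm([
  [-5,1,0],
  [0,0,40],
  [0,0,40],
  [0,0,25],
  [0,0,7],
  [0,0,0],
  [0,0,0],
], spin=[0,0,0,0,0,0,0])

```text
time_s: 17.2
eef_pos: [437.0, 357.1, 25.1]
ee_rot: [[-1.0, 0.0, 0.002], [0.0, 1.0, 0.001], [-0.002, 0.001, -1.0]]
ft_force: [0.3, -0.7, 0.0]
finger_gap: 1.004
gripper_force: 0.0
```

jog_arm([
  [0,0,0],
  [0,0,0],
  [0,0,0],
  [0,0,0],
  [0,0,0],
  [0,0,0],
  [0,0,0],
  [0,0,0],
], spin=[0,0,0,0,0,0,0,0], fingers=1)

```text
time_s: 18.2
eef_pos: [436.3, 356.5, 24.3]
ee_rot: [[-1.0, 0.0, 0.0], [0.0, 1.0, 0.0], [-0.0, 0.0, -1.0]]
ft_force: [-1.0, -1.0, 5.1]
finger_gap: 0.3
gripper_force: 59.0
```

Run:
```python
from h import *
S=snapshot('side'); T=snapshot('top')
# hub flange outline and barrel top: saturation-based mask
for n,s,(u,v,r) in(('T',T,(245,187,36)),('S',S,(264,203,40))):
    im=s['img'][v-r:v+r,u-r:u+r]; hsv=cv2.cvtColor(im,cv2.COLOR_RGB2HSV)
    m=(hsv[...,1]<70).astype(np.uint8); c=max(cv2.findContours(m,0,1)[0],key=cv2.contourArea)
    e=cv2.fitEllipse(cv2.convexHull(c)); p=(e[0][0]+u-r,e[0][1]+v-r); print(n,'flange',p,e[1],onz(s,*p,14))
    k=cv2.resize(cv2.cvtColor(im,cv2.COLOR_RGB2BGR),(390,390),interpolation=cv2.INTER_CUBIC); cv2.imwrite(f'pics/hub{n}.png',k)
cv2.imwrite('pics/v8.png',np.hstack([cv2.imread('pics/hubT.png'),cv2.imread('pics/hubS.png')]))
for x,y in((576,13.5),(578,13.5),(577,12)): print('pred mouth',x,y,pix(T,[x,y,64]),pix(S,[x,y,64]))
```

```text
T flange (244.94942092895508, 187.50502395629883) (58.325687408447266, 58.62378692626953) [575.79610987  14.83363413  14.        ]
S flange (263.4120292663574, 208.17803192138672) (53.35549545288086, 57.846675872802734) [578.25761001  14.54483726  14.        ]
pred mouth 576 13.5 (np.float64(244.77789460088377), np.float64(186.16192017246294)) (np.float64(262.81247696652736), np.float64(194.93989710731276))
pred mouth 578 13.5 (np.float64(244.7855406788203), np.float64(185.325522676302)) (np.float64(263.62121605527494), np.float64(194.91985579904562))
pred mouth 577 12 (np.float64(245.4100033869734), np.float64(185.74860070198727)) (np.float64(263.24606706799153), np.float64(195.36791781171135))
```

View pics/v8.png

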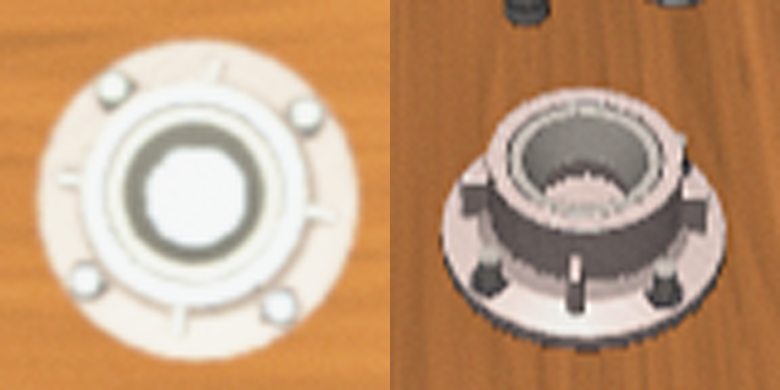

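The hub rim is centred at about (244.8,186.8) in the top view and (263.7,196) in the side view. Averaged over both views the hub centre is about (576.7,14). The gripper has hold of the shaft, so I'll lift and carry it.

jog_arm([
  [0,0,-10],
  [0,0,-30],
  [0,0,-35],
  [0,0,-35],
  [-14.1,-34.2,0],
  [-14.1,-34.2,0],
  [-14.1,-34.2,0],
  [-14.1,-34.2,0],
  [-14.1,-34.2,0],
  [-14.1,-34.2,0],
  [-14.1,-34.2,0],
  [-14.1,-34.2,0],
  [-14.1,-34.2,0],
  [-14.1,-34.2,0],
  [0,0,0],
  [0,0,0],
  [0,0,0],
], spin=[0,0,0,0,0,0,0,0,0,0,0,0,0,0,0,0,0])

```text
time_s: 20.42
eef_pos: [576.5, 15.9, 133.6]
ee_rot: [[-1.0, -0.002, -0.001], [-0.002, 1.0, 0.001], [0.001, 0.001, -1.0]]
ft_force: [-0.7, 0.4, -6.4]
finger_gap: 0.302
gripper_force: 60.4
```

Run:
```python
from h import *
S=shot('side','s9'); st=read_state(); p=np.array(st['eef_pos']); print(np.round(st['ft_force'],1),st['finger_gap']); off(577.2,14.3,75)
print('shoulder ctr pred',pix(S,[p[0]-.6,p[1],p[2]+13.7]))
cv2.imwrite('pics/v9.png',cv2.resize(cv2.imread('pics/s9.png')[120:250,200:330],(520,520),interpolation=cv2.INTER_CUBIC))
```

```text
[ 0.1 -0.5 -6.6] 0.2987817033072158
at [576.7  15.9 133.6] off [-0.5 -1.6 58.6]
shoulder ctr pred (np.float64(263.2840600904094), np.float64(169.46319527257194))
```

View pics/v9.png

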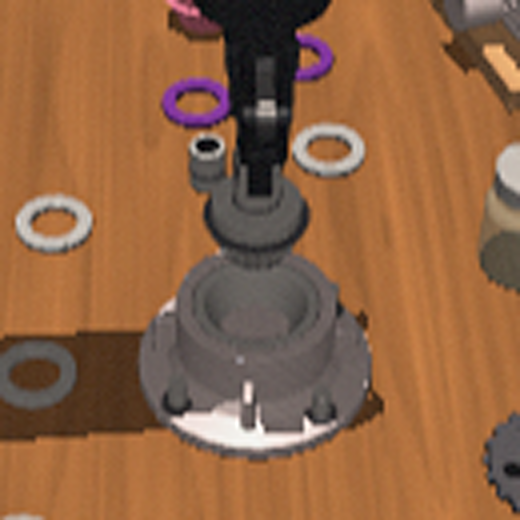

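The axle hangs straight above the cup, with both centred at u≈264. I'll lower it.

jog_arm([
  [-0.5,-1.6,0],
  [0,0,25],
  [0,0,20],
  [0,0,10],
  [0,0,6],
  [0,0,4],
  [0,0,3],
  [0,0,0],
  [0,0,0],
], spin=[0,0,0,0,0,0,0,0,0])

```text
time_s: 21.6
eef_pos: [577.9, 12.9, 66.1]
ee_rot: [[-1.0, 0.0, 0.001], [0.0, 1.0, 0.0], [-0.001, 0.0, -1.0]]
ft_force: [0.5, 0.2, -6.4]
finger_gap: 0.302
gripper_force: 60.4
```

jog_arm([
  [0,0,1.5],
  [0,0,1.5],
  [0,0,0],
  [0,0,0],
], spin=[0,0,0,0])

```text
time_s: 22.1
eef_pos: [577.6, 13.4, 62.8]
ee_rot: [[-1.0, -0.0, -0.0], [-0.0, 1.0, 0.0], [0.0, 0.0, -1.0]]
ft_force: [-0.9, 1.0, -5.0]
finger_gap: 0.305
gripper_force: 60.6
```

jog_arm([
  [0,0,1],
  [0,0,0],
  [0,0,0],
], spin=[0,0,0])

```text
time_s: 22.48
eef_pos: [577.7, 13.7, 62.1]
ee_rot: [[-1.0, -0.0, 0.0], [-0.0, 1.0, 0.001], [-0.0, 0.001, -1.0]]
ft_force: [-2.8, 4.9, 0.3]
finger_gap: 0.304
gripper_force: 61.2
```

jog_arm([
  [0,0,0.5],
  [0,0,0],
  [0,0,0],
], spin=[0,0,0])

```text
time_s: 22.85
eef_pos: [577.7, 13.9, 61.8]
ee_rot: [[-1.0, -0.001, 0.0], [-0.001, 1.0, 0.001], [-0.0, 0.001, -1.0]]
ft_force: [-4.5, 4.8, 3.3]
finger_gap: 0.304
gripper_force: 61.6
```

The cup pushes the tool toward -x and +y, so I'll follow that and ease it home.

jog_arm([
  [0.5,0.6,0],
  [0,0,0.5],
  [0,0,0],
  [0,0,0],
], spin=[0,0,0,0])

```text
time_s: 23.35
eef_pos: [577.6, 14.1, 61.3]
ee_rot: [[-1.0, -0.0, 0.001], [-0.0, 1.0, 0.001], [-0.001, 0.001, -1.0]]
ft_force: [-2.7, 4.6, 3.0]
finger_gap: 0.301
gripper_force: 61.6
```

jog_arm([
  [0,0,0.5],
  [0,0,0],
  [0,0,0],
], spin=[0,0,0])

```text
time_s: 23.72
eef_pos: [577.6, 14.2, 61.1]
ee_rot: [[-1.0, -0.0, 0.001], [-0.0, 1.0, 0.001], [-0.001, 0.001, -1.0]]
ft_force: [-3.4, 4.9, 6.5]
finger_gap: 0.302
gripper_force: 61.9
```

The axle is seated. I'll release partway, rise 20 mm, and turn 90° so the rock happens in the side camera's image plane.

jog_arm([
  [0.3,0.5,-0.5],
  [0,0,0],
  [0,0,0],
  [0,0,0],
  [0,0,0],
], spin=[0,0,0,0,0], fingers=-0.15)

```text
time_s: 24.35
eef_pos: [576.9, 13.9, 60.7]
ee_rot: [[-1.0, 0.0, -0.0], [0.0, 1.0, -0.0], [0.0, -0.0, -1.0]]
ft_force: [-1.1, 0.7, 0.0]
finger_gap: 0.572
gripper_force: 0.0
```

jog_arm([
  [0,0,-10],
  [0,0,-10],
  [0,0,0],
  [0,0,0],
  [0,0,0],
  [0,0,0],
  [0,0,0],
  [0,0,0],
  [0,0,0],
  [0,0,0],
  [0,0,0],
  [0,0,0],
  [0,0,0],
], spin=[0,0,10,10,10,10,10,10,10,10,10,0,0])

```text
time_s: 25.98
eef_pos: [577.0, 14.3, 81.2]
ee_rot: [[-0.004, 1.0, 0.0], [1.0, 0.004, 0.0], [0.0, 0.0, -1.0]]
ft_force: [0.3, 0.8, 0.1]
finger_gap: 0.577
gripper_force: 0.0
```

Run:
```python
from h import *
S=shot('side','s10'); st=read_state(); print(np.round(st['joints'],2),np.round(st['ee_rot'],2).tolist(),st['finger_gap'],st['eef_pos'])
g=lambda i:(np.clip((i/255.)**0.5*255,0,255)).astype(np.uint8)
cv2.imwrite('pics/v10.png',cv2.resize(g(cv2.imread('pics/s10.png'))[140:220,220:320],(700,560),interpolation=cv2.INTER_CUBIC))
```

```text
[-0.49  0.5   0.52  1.86 -0.32  0.86  0.18] [[-0.0, 1.0, 0.0], [1.0, 0.0, 0.0], [0.0, 0.0, -1.0]] 0.5752451516556634 [577.02516083  14.19863857  81.13847941]
```

View pics/v10.png

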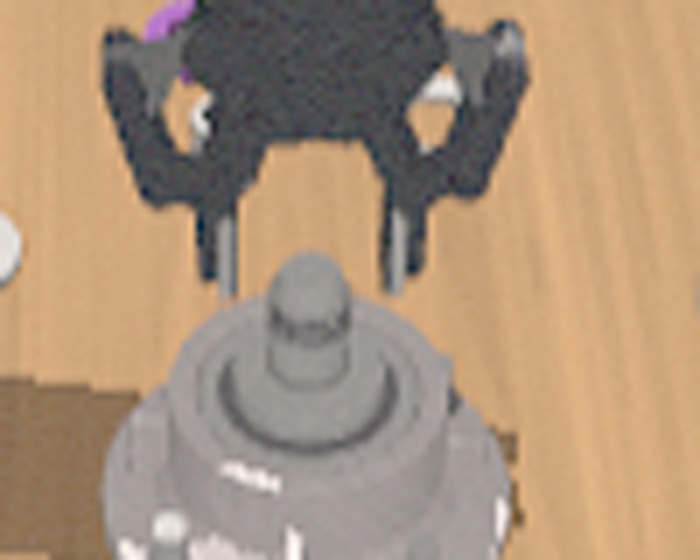

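This shows the axle seated squarely, its shaft at crop x 268–350 with the pads at 235 and 388, and the tips at about z 111. I'll lower 12 mm and push slowly toward +x.

jog_arm([
  [0,0,12],
  [0,4,0],
  [0,4,0],
  [0,1.5,0],
  [0,1.5,0],
  [0,1,0],
  [0,1,0],
  [0,1,0],
  [0,0,0],
  [0,0,0],
], spin=[0,0,0,0,0,0,0,0,0,0])

```text
time_s: 27.28
eef_pos: [588.9, 14.0, 68.6]
ee_rot: [[0.0, 1.0, -0.004], [1.0, -0.0, 0.0], [0.0, -0.004, -1.0]]
ft_force: [-7.6, -0.4, 5.2]
finger_gap: 0.58
gripper_force: 3.7
```

```bash
cat >> h.py <<'E'
def tilt(img):
    "mid-line slope (deg from image vertical) of the bright shaft against the dark gap/rows"
    g=cv2.GaussianBlur(cv2.cvtColor(img,cv2.COLOR_RGB2GRAY).astype(np.float32),(3,3),0); return g
E
python3 - <<'E'
from h import *
S=shot('side','s11'); st=read_state(); print(st['eef_pos'],np.round(st['ft_force'],1),st['finger_gap'])
g=lambda i:(np.clip((i/255.)**0.5*255,0,255)).astype(np.uint8)
cv2.imwrite('pics/v11.png',cv2.resize(g(cv2.imread('pics/s11.png'))[150:220,230:310],(640,560),interpolation=cv2.INTER_CUBIC))
E
sed -i '/^def tilt/,$d' h.py
```

```text
[588.86780789  14.02099507  68.64066666] [-7.8  0.1  6.4] 0.5767185798543031
```

View pics/v11.png

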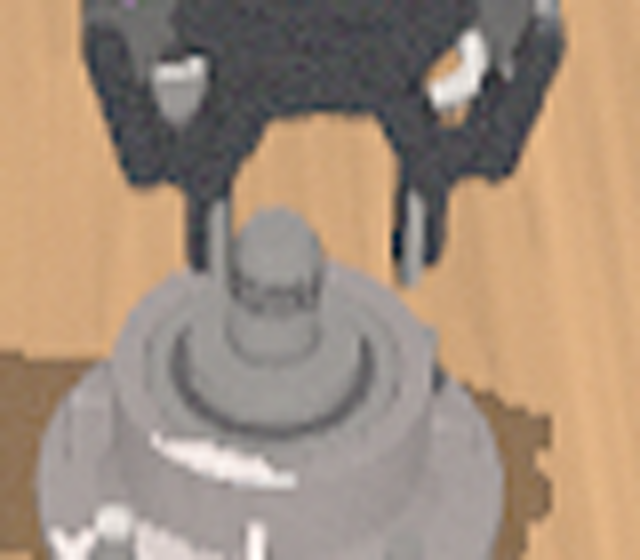

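I have now used all 14 picture views, so I continue with numbers only. v11 shows the left pad touching the shaft at crop x≈230, with barely any tilt yet. I'll track the shaft tip numerically.

```bash
cat >> h.py <<'E'
def tip(bgr,u0=252,u1=285,rows=range(176,184)):
    "row-wise extent of the grey shaft tip, seen against the wood between the dark fingers"
    h=cv2.cvtColor(bgr,cv2.COLOR_BGR2HSV); o=[]
    for v in rows:
        r=h[v,u0:u1]; k=np.flatnonzero((r[:,1]<60)&(r[:,2]>35)); o.append((v,(u0+k).tolist()))
    return o
E
python3 - <<'E'
from h import *
for n in('s10','s11'):
    i=cv2.imread(f'pics/{n}.png'); h=cv2.cvtColor(i,cv2.COLOR_BGR2HSV)
    for v in (177,179,181,184): print(n,v,h[v,252:280,1].tolist(),h[v,252:280,2].tolist())
E
```

```text
s10 177 [21, 0, 168, 164, 166, 165, 165, 171, 110, 69, 8, 11, 5, 11, 3, 67, 149, 167, 165, 164, 165, 167, 124, 7, 26, 18, 81, 73] [98, 49, 182, 166, 166, 172, 175, 177, 137, 114, 93, 92, 93, 95, 94, 110, 149, 176, 173, 170, 173, 179, 41, 38, 99, 101, 22, 21]
s10 179 [13, 10, 167, 166, 166, 168, 161, 87, 0, 13, 19, 21, 22, 24, 19, 16, 3, 155, 165, 166, 167, 167, 153, 46, 15, 50, 124, 157] [101, 52, 180, 166, 166, 173, 166, 94, 85, 97, 94, 96, 94, 96, 95, 96, 82, 158, 179, 172, 174, 179, 85, 33, 99, 101, 70, 94]
s10 181 [3, 10, 167, 170, 161, 148, 82, 10, 20, 16, 20, 16, 18, 23, 21, 21, 12, 7, 147, 164, 166, 173, 154, 39, 32, 97, 170, 163] [95, 50, 183, 171, 158, 162, 99, 76, 88, 94, 101, 97, 101, 100, 99, 95, 82, 74, 135, 165, 177, 174, 106, 59, 97, 123, 188, 177]
s10 184 [84, 24, 24, 29, 31, 30, 19, 25, 19, 20, 20, 18, 23, 15, 21, 19, 20, 18, 21, 29, 26, 22, 17, 79, 122, 161, 173, 166] [128, 107, 108, 113, 115, 110, 68, 41, 79, 91, 100, 98, 99, 100, 96, 80, 75, 43, 97, 115, 107, 105, 104, 123, 153, 179, 183, 178]
s11 177 [167, 105, 78, 11, 14, 13, 9, 167, 153, 68, 5, 8, 11, 11, 5, 35
[... 255 characters left out ...]
, 19, 11, 6, 91, 167, 165, 166, 166, 163, 162, 162, 161, 170, 255] [186, 51, 18, 20, 72, 103, 57, 91, 81, 96, 96, 98, 97, 94, 96, 95, 88, 98, 180, 173, 172, 174, 166, 162, 183, 187, 191, 10]
s11 181 [166, 91, 89, 39, 21, 20, 33, 9, 12, 19, 20, 15, 20, 18, 18, 19, 17, 6, 134, 160, 167, 168, 161, 165, 164, 162, 163, 255] [186, 56, 23, 26, 73, 100, 54, 59, 85, 94, 102, 100, 101, 99, 101, 96, 89, 79, 114, 167, 176, 172, 168, 161, 179, 187, 192, 5]
s11 184 [82, 25, 27, 26, 19, 20, 18, 16, 16, 13, 22, 18, 20, 26, 15, 15, 17, 15, 20, 26, 27, 23, 20, 77, 118, 158, 167, 153] [131, 111, 84, 88, 80, 100, 58, 32, 62, 78, 93, 102, 100, 100, 100, 83, 91, 52, 78, 119, 112, 109, 103, 123, 153, 182, 194, 90]
```

jog_arm([
  [0,1,0],
  [0,1,0],
  [0,1,0],
  [0,0,0],
  [0,0,0],
], spin=[0,0,0,0,0])

```text
time_s: 27.95
eef_pos: [590.3, 14.0, 68.5]
ee_rot: [[0.0, 1.0, -0.007], [1.0, -0.0, 0.001], [0.001, -0.007, -1.0]]
ft_force: [-11.8, 1.0, 11.1]
finger_gap: 0.575
gripper_force: 6.4
```

Run:
```python
from h import *
S=shot('side','s12'); i=cv2.imread('pics/s12.png'); h=cv2.cvtColor(i,cv2.COLOR_BGR2HSV)
for v in (175,177,179,181): print(v,h[v,252:280,1].tolist(),h[v,252:280,2].tolist())
```

```text
175 [161, 159, 82, 23, 33, 10, 16, 35, 169, 170, 172, 148, 136, 131, 131, 156, 166, 162, 164, 165, 166, 163, 163, 162, 165, 163, 165, 163] [181, 146, 28, 22, 23, 53, 81, 29, 183, 170, 168, 162, 150, 152, 146, 155, 171, 178, 173, 172, 172, 171, 164, 168, 176, 183, 179, 191]
177 [165, 162, 191, 28, 64, 21, 23, 32, 174, 121, 3, 6, 11, 11, 13, 3, 41, 150, 170, 164, 164, 162, 160, 161, 164, 165, 165, 159] [181, 143, 20, 27, 24, 95, 99, 32, 189, 135, 91, 91, 93, 93, 96, 92, 100, 163, 176, 174, 171, 173, 166, 168, 187, 185, 182, 141]
179 [163, 164, 127, 78, 22, 20, 21, 9, 57, 9, 14, 22, 22, 19, 14, 21, 16, 9, 159, 165, 162, 171, 165, 166, 165, 161, 162, 158] [183, 165, 22, 23, 23, 102, 98, 30, 85, 85, 94, 93, 94, 93, 92, 96, 96, 86, 157, 175, 173, 170, 164, 161, 181, 184, 189, 140]
181 [166, 170, 134, 64, 53, 22, 23, 7, 12, 18, 23, 20, 20, 20, 23, 13, 19, 12, 0, 155, 166, 168, 168, 166, 163, 165, 165, 163] [180, 188, 21, 24, 29, 103, 101, 38, 82, 87, 99, 103, 103, 100, 99, 99, 96, 84, 68, 156, 178, 173, 167, 161, 180, 185, 188, 138]
```

The tip has moved about 0.8 px (roughly 2°). The upward friction shows the shaft flank rises as it rocks, so I'll follow the arc by moving sideways and up together.

jog_arm([
  [0,0.8,-1],
  [0,0.8,-1],
  [0,0.8,-1],
  [0,0.8,-1],
  [0,0,0],
  [0,0,0],
], spin=[0,0,0,0,0,0])

```text
time_s: 28.75
eef_pos: [595.0, 14.1, 72.4]
ee_rot: [[0.0, 1.0, -0.004], [1.0, -0.0, 0.0], [0.0, -0.004, -1.0]]
ft_force: [-6.8, -0.0, 3.5]
finger_gap: 0.573
gripper_force: 3.6
```

```bash
cat >> h.py <<'E'
def tipmid(name,lo=60):
    "sub-pixel right edge of the grey shaft tip (half crossing of saturation) on rows 175..181"
    i=cv2.imread(f'pics/{name}.png'); s=cv2.cvtColor(i,cv2.COLOR_BGR2HSV)[...,1].astype(float); o=[]
    for v in range(172,183):
        r=s[v]; k=[u for u in range(262,290) if r[u]<80<=r[u+1]]
        o.append(round(k[0]+(80-r[k[0]])/(r[k[0]+1]-r[k[0]]),1) if k else None)
    return o
E
python3 - <<'E'
from h import *
shot('side','s13')
for n in('s10','s11','s12','s13'): print(n,tipmid(n))
E
```

```text
s10 [np.float64(280.4), np.float64(278.7), np.float64(279.7), np.float64(279.6), np.float64(265.3), np.float64(267.2), np.float64(268.1), np.float64(268.5), np.float64(268.9), np.float64(269.5), np.float64(269.9)]
s11 [np.float64(286.5), np.float64(285.5), np.float64(285.0), np.float64(285.4), np.float64(265.7), np.float64(267.4), np.float64(268.0), np.float64(268.9), np.float64(269.5), np.float64(269.6), np.float64(269.9)]
s12 [np.float64(287.0), np.float64(286.2), np.float64(286.0), np.float64(284.7), np.float64(266.7), np.float64(268.4), np.float64(269.0), np.float64(269.5), np.float64(269.9), np.float64(270.5), np.float64(271.1)]
s13 [np.float64(288.4), np.float64(287.8), np.float64(287.5), np.float64(268.3), np.float64(270.5), np.float64(271.3), np.float64(271.7), np.float64(271.9), np.float64(272.5), np.float64(272.5), np.float64(272.5)]
```

jog_arm([
  [0,0.8,-1],
  [0,0.4,-0.5],
  [0,0,0],
  [0,0,0],
], spin=[0,0,0,0])

```text
time_s: 29.3
eef_pos: [597.8, 14.0, 74.2]
ee_rot: [[0.0, 1.0, -0.001], [1.0, -0.0, 0.0], [0.0, -0.001, -1.0]]
ft_force: [-4.8, 0.0, 2.0]
finger_gap: 0.574
gripper_force: 2.7
```

Run:
```python
from h import *
s=shot('side','s14'); print(tipmid('s14'))
# predicted right-edge shift: axis point at tip, pivot at hub (+32, z63)
for th in (6,8,10,12):
    t=np.radians(th); P=np.array([576.5+32,63]); d=np.array([-32+10,57.]) # right rim of tip face
    q=P+[d[0]*np.cos(t)+d[1]*np.sin(t),-d[0]*np.sin(t)+d[1]*np.cos(t)]
    print(th,np.round(np.array(pix(s,[q[0],14,q[1]]))-pix(s,[586.5,14,120]),2))
i=cv2.imread('pics/s14.png'); h=cv2.cvtColor(i,cv2.COLOR_BGR2HSV)
```

```text
[np.float64(262.0), np.float64(262.5), np.float64(262.5), np.float64(262.4), np.float64(262.4), np.float64(262.3), np.float64(262.8), np.float64(273.5), np.float64(273.6), np.float64(273.6), np.float64(273.5)]
6 [ 2.57 -0.66]
8 [ 3.45 -0.84]
10 [ 4.33 -1.  ]
12 [ 5.22 -1.13]
```

The tip edge has moved about 4.6 px, which is a rock of about 10.5°. Now back along the same path, so it settles.

jog_arm([
  [0,-0.8,1],
  [0,-0.8,1],
  [0,-0.8,1],
  [0,-0.8,1],
  [0,-0.8,1],
  [0,-0.8,0.5],
  [0,-1,0],
  [0,-1,0],
  [0,-1,0],
  [0,-1,0],
  [0,-1.5,0],
  [0,-2,0],
  [0,-4,0],
  [0,-4,0],
  [0,0,0],
  [0,0,0],
], spin=[0,0,0,0,0,0,0,0,0,0,0,0,0,0,0,0])

```text
time_s: 31.35
eef_pos: [578.1, 14.1, 68.9]
ee_rot: [[-0.0, 1.0, 0.0], [1.0, 0.0, 0.0], [0.0, 0.0, -1.0]]
ft_force: [0.3, 0.6, -0.4]
finger_gap: 0.576
gripper_force: 0.0
```

Run:
```python
from h import *
shot('side','s15'); print(tipmid('s10'));print(tipmid('s15')); off(577,14.2,81)
```

```text
[np.float64(280.4), np.float64(278.7), np.float64(279.7), np.float64(279.6), np.float64(265.3), np.float64(267.2), np.float64(268.1), np.float64(268.5), np.float64(268.9), np.float64(269.5), np.float64(269.9)]
[np.float64(276.9), np.float64(281.0), np.float64(279.9), np.float64(268.3), np.float64(271.0), np.float64(272.1), np.float64(272.4), np.float64(272.5), np.float64(272.6), np.float64(272.9), np.float64(272.9)]
at [578.1  14.1  68.8] off [  0.1  -1.1 -12.2]
```

It did not drop back by itself and is still about 9° over. I'll nudge it back with the other finger.

jog_arm([
  [0,-3,0],
  [0,-1,0],
  [0,-1,0.4],
  [0,-1,0.4],
  [0,-1,0.4],
  [0,-1,0.4],
  [0,0,0],
  [0,0,0],
], spin=[0,0,0,0,0,0,0,0])

```text
time_s: 32.4
eef_pos: [569.2, 14.0, 66.8]
ee_rot: [[0.0, 1.0, -0.001], [1.0, -0.0, -0.0], [-0.0, -0.001, -1.0]]
ft_force: [-0.4, -0.4, -0.1]
finger_gap: 0.574
gripper_force: 0.1
```

Run:
```python
from h import *
shot('side','s16'); print(tipmid('s16'))
```

```text
[np.float64(278.2), np.float64(277.2), np.float64(277.0), np.float64(276.1), np.float64(267.1), np.float64(268.5), np.float64(269.0), np.float64(269.6), np.float64(269.8), np.float64(274.9), np.float64(274.7)]
```

jog_arm([
  [0,-1,0.3],
  [0,-1,0.3],
  [0,-0.5,0],
  [0,0,0],
  [0,0,0],
], spin=[0,0,0,0,0])

```text
time_s: 33.08
eef_pos: [567.6, 14.1, 66.7]
ee_rot: [[0.0, 1.0, 0.0], [1.0, -0.0, 0.0], [0.0, 0.0, -1.0]]
ft_force: [1.9, 0.3, 0.8]
finger_gap: 0.573
gripper_force: 0.8
```

Run:
```python
from h import *
shot('side','s17'); print(tipmid('s17'))
```

```text
[np.float64(279.7), np.float64(277.2), np.float64(276.4), np.float64(274.0), np.float64(265.7), np.float64(267.8), np.float64(268.5), np.float64(268.8), np.float64(269.9), np.float64(273.8), np.float64(275.3)]
```

jog_arm([
  [0,-0.8,0],
  [0,-0.7,0],
  [0,0,0],
  [0,3,0],
  [0,8.5,0],
  [0,0,0],
  [0,0,0],
], spin=[0,0,0,0,0,0,0])

```text
time_s: 34.0
eef_pos: [577.1, 13.9, 66.3]
ee_rot: [[0.0, 1.0, -0.001], [1.0, -0.0, -0.0], [-0.0, -0.001, -1.0]]
ft_force: [0.1, 0.2, 0.5]
finger_gap: 0.576
gripper_force: 0.0
```

Run:
```python
from h import *
shot('side','s18'); print(tipmid('s10'));print(tipmid('s18')); off(576.9,14.2,60.8)
```

```text
[np.float64(280.4), np.float64(278.7), np.float64(279.7), np.float64(279.6), np.float64(265.3), np.float64(267.2), np.float64(268.1), np.float64(268.5), np.float64(268.9), np.float64(269.5), np.float64(269.9)]
[np.float64(282.4), np.float64(280.8), np.float64(280.4), np.float64(279.2), np.float64(265.2), np.float64(267.4), np.float64(268.1), np.float64(268.5), np.float64(269.3), np.float64(269.5), np.float64(269.9)]
at [577.1  14.   66.3] off [ 0.2 -0.2  5.5]
```

The tip is back exactly at its baseline, so the axle is home. Next I'll rise and re-measure the rings.

jog_arm([
  [0,0,-15],
  [0,0,-25],
  [0,0,-25],
  [0,0,-20],
  [-29,-28,0],
  [-29,-28,0],
  [0,0,0],
], spin=[0,0,0,0,0,0,0], fingers=-0.5)

```text
time_s: 34.92
eef_pos: [519.7, -46.6, 152.9]
ee_rot: [[0.005, 1.0, 0.0], [1.0, -0.005, 0.0], [0.0, 0.0, -1.0]]
ft_force: [0.6, -0.6, 0.1]
finger_gap: 0.752
gripper_force: 0.0
```

```bash
cat >> h.py <<'E'
def rings(s,lo=140):
    "white rings in the top or side view: outer-ellipse centres with a hole inside, cast on z=7"
    h=cv2.cvtColor(s['img'],cv2.COLOR_RGB2HSV); m=((h[...,1]<70)&(h[...,2]>lo)).astype(np.uint8)
    cs,hi=cv2.findContours(m,cv2.RETR_CCOMP,cv2.CHAIN_APPROX_NONE); o=[]
    for c,k in zip(cs,hi[0]):
        if k[3]<0 and k[2]>=0 and 100<cv2.contourArea(c)<500:
            e=cv2.fitEllipse(c)
            if max(e[1])<28: o.append((np.round(e[0],1),np.round(e[1],1),np.round(onz(s,*e[0],7),1)))
    return o
E
python3 - <<'E'
from h import *
for n in('top','side'):
    print(n); [print(*r) for r in rings(snapshot(n))]
off(435,-133,111)
E
```

```text
top
[191.  239.5] [20.5 20.8] [443.1 150.7   7. ]
[372.8 228.2] [15.  20.2] [ 475.3 -310.2    7. ]
[326.1 163.9] [20.2 20.5] [ 638.1 -191.7    7. ]
[164.1 162. ] [20.1 20.3] [639.9 222.4   7. ]
side
[295.7 279. ] [19.8 22.9] [ 640.2 -194.     7. ]
[204. 258.] [18.3 22.4] [ 433.5 -129.7    7. ]
[281.7 156.6] [11.4 17.1] [641.9 221.2   7. ]
at [522.  -43.7 152.6] off [-89.4 -87.   41.4]
```

jog_arm([
  [-29.7,-29,0],
  [-29.7,-29,0],
  [-29.7,-29,0],
  [0,0,45],
  [0,0,45],
  [0,0,45],
  [0,0,20],
  [0,0,8],
  [0,0,0],
  [0,0,0],
], spin=[0,0,0,0,0,0,0,0,0,0])

```text
time_s: 36.28
eef_pos: [435.5, -133.0, -10.6]
ee_rot: [[-0.0, 1.0, 0.002], [1.0, 0.0, -0.0], [-0.0, 0.002, -1.0]]
ft_force: [-0.1, 0.4, 0.8]
finger_gap: 0.752
gripper_force: 0.0
```

Run:
```python
from h import *
s=shot('side','s20'); st=read_state();p=np.array(st['eef_pos']);print(p)
i=cv2.imread('pics/s20.png').astype(int); b=cv2.imread('pics/side0.png').astype(int)
d=(np.abs(i-b).sum(2)>90)&(i.max(2)<75)
for sx in(-32,-37,32,37):
    print(sx,[(z,np.round(pix(s,[p[0]+sx,p[1],z])).tolist()) for z in(0,10,20)])
for u in range(180,232,3):
    k=np.flatnonzero(d[180:290,u]); print(u,180+k.max() if len(k) else None,end='; ')
```

```text
[ 435.41713875 -133.02264251  -10.51457492]
-32 [(0, [191.0, 261.0]), (10, [191.0, 259.0]), (20, [190.0, 256.0])]
-37 [(0, [189.0, 261.0]), (10, [189.0, 259.0]), (20, [188.0, 256.0])]
32 [(0, [219.0, 261.0]), (10, [219.0, 258.0]), (20, [218.0, 255.0])]
37 [(0, [221.0, 260.0]), (10, [221.0, 258.0]), (20, [220.0, 255.0])]
180 265; 183 265; 186 255; 189 257; 192 241; 195 240; 198 276; 201 278; 204 279; 207 239; 210 240; 213 243; 216 244; 219 246; 222 254; 225 244; 228 245; 231 243;
```

The tips are at about z 17, which confirms tip ≈ TCP+28. I'll go down 13 and close.

jog_arm([
  [0,0,6],
  [0,0,4],
  [0,0,3],
  [0,0,0],
  [0,0,0],
], spin=[0,0,0,0,0])

```text
time_s: 36.95
eef_pos: [434.4, -133.1, -24.4]
ee_rot: [[0.0, 1.0, -0.0], [1.0, -0.0, 0.0], [0.0, -0.0, -1.0]]
ft_force: [0.4, -0.8, -0.2]
finger_gap: 0.749
gripper_force: 0.0
```

jog_arm([
  [0,0,0],
  [0,0,0],
  [0,0,0],
  [0,0,0],
  [0,0,0],
  [0,0,0],
], spin=[0,0,0,0,0,0], fingers=1)

```text
time_s: 37.7
eef_pos: [434.4, -133.1, -23.6]
ee_rot: [[0.0, 1.0, 0.0], [1.0, -0.0, 0.001], [0.001, 0.0, -1.0]]
ft_force: [-3.6, 0.4, 14.0]
finger_gap: 0.564
gripper_force: 59.4
```

jog_arm([
  [0,0,-10],
  [0,0,-30],
  [0,0,-40],
  [0,0,-40],
  [0,0,-15],
  [29.4,28.5,0],
  [29.4,28.5,0],
  [29.4,28.5,0],
  [29.4,28.5,0],
  [29.4,28.5,0],
  [0,0,0],
  [0,0,0],
  [0,0,0],
], spin=[0,0,0,0,0,0,0,0,0,0,0,0,0])

```text
time_s: 39.33
eef_pos: [576.1, 12.8, 110.4]
ee_rot: [[0.002, 1.0, -0.001], [1.0, -0.002, -0.0], [-0.0, -0.001, -1.0]]
ft_force: [0.5, -0.0, -1.2]
finger_gap: 0.562
gripper_force: 62.4
```

Run:
```python
from h import *
s=shot('side','s21'); st=read_state();print(np.round(st['ft_force'],1),st['finger_gap']); off(576.9,14.2,100)
p=np.array(st['eef_pos']); print('pred ring top ctr',pix(s,p+[0,0,23.6+14]))
h=cv2.cvtColor(s['img'],cv2.COLOR_RGB2HSV)
m=((h[...,1]<60)&(h[...,2]>70)).astype(np.uint8); m[:140]=0;m[185:]=0;m[:,:245]=0;m[:,285:]=0
for v in range(150,185,2):
    k=np.flatnonzero(m[v]); print(v,k.min() if len(k) else None,k.max() if len(k) else None,len(k),end=' | ')
```

```text
[-0.7 -0.9 -2.7] 0.5584497105805706
at [576.3  12.9 110.5] off [ 1.3  0.6 10.5]
pred ring top ctr (np.float64(263.4225027738142), np.float64(170.07624073129736))
150 None None 0 | 152 281 281 1 | 154 None None 0 | 156 255 274 3 | 158 254 274 4 | 160 254 281 3 | 162 252 284 8 | 164 251 277 13 | 166 251 277 22 | 168 251 277 24 | 170 251 277 14 | 172 251 276 10 | 174 254 274 9 | 176 254 274 21 | 178 255 273 19 | 180 257 270 14 | 182 258 269 12 | 184 253 274 19 |
```

The spacer is held and centred at u≈264, v≈169, as predicted. I'll lower it over the shaft.

jog_arm([
  [1.3,0.6,0],
  [0,0,8],
  [0,0,5],
  [0,0,5],
  [0,0,5],
  [0,0,5],
  [0,0,0],
  [0,0,0],
], spin=[0,0,0,0,0,0,0,0])

```text
time_s: 40.38
eef_pos: [577.7, 15.2, 82.7]
ee_rot: [[0.0, 1.0, 0.0], [1.0, -0.0, -0.0], [-0.0, 0.0, -1.0]]
ft_force: [0.4, -0.2, -1.6]
finger_gap: 0.566
gripper_force: 62.4
```

jog_arm([
  [0,0,10],
  [0,0,10],
  [0,0,5],
  [0,0,2],
  [0,0,0],
  [0,0,0],
], spin=[0,0,0,0,0,0])

```text
time_s: 41.12
eef_pos: [577.8, 15.2, 55.8]
ee_rot: [[0.0, 1.0, 0.0], [1.0, -0.0, 0.0], [0.0, 0.0, -1.0]]
ft_force: [-0.1, 0.7, -1.8]
finger_gap: 0.563
gripper_force: 62.4
```

jog_arm([
  [-1,-0.9,0],
  [0,0,1.5],
  [0,0,1.5],
  [0,0,0],
  [0,0,0],
], spin=[0,0,0,0,0])

```text
time_s: 41.75
eef_pos: [576.6, 14.2, 52.5]
ee_rot: [[0.0, 1.0, -0.0], [1.0, -0.0, -0.0], [-0.0, -0.0, -1.0]]
ft_force: [0.6, -0.1, -1.6]
finger_gap: 0.56
gripper_force: 62.4
```

jog_arm([
  [0,0,1],
  [0,0,0.5],
  [0,0,0],
  [0,0,0],
], spin=[0,0,0,0])

```text
time_s: 42.25
eef_pos: [576.8, 14.3, 51.3]
ee_rot: [[0.0, 1.0, 0.0], [1.0, -0.0, 0.0], [0.0, 0.0, -1.0]]
ft_force: [-0.9, 0.7, 3.7]
finger_gap: 0.562
gripper_force: 63.0
```

Contact is exactly at the predicted height, which confirms the axle is home and the spacer is on the shoulder. Release and go for the first shim.

jog_arm([
  [0,0,-0.3],
  [0,0,0],
  [0,0,0],
  [0,0,0],
  [0,0,-10],
  [0,0,-25],
  [0,0,-30],
  [0,0,0],
  [0,0,0],
], spin=[0,0,0,0,0,0,0,0,0], fingers=-0.5)

```text
time_s: 43.38
eef_pos: [576.5, 14.4, 116.4]
ee_rot: [[-0.0, 1.0, 0.0], [1.0, 0.0, 0.0], [0.0, 0.0, -1.0]]
ft_force: [-0.4, -0.0, -0.2]
finger_gap: 0.751
gripper_force: 0.0
```

Run:
```python
from h import *
for n,lo in(('top',60),('side',60)):
    print(n); [print(*r) for r in rings(shot(n,n+'22'),lo)]
off(437.3,11,118)
```

```text
top
[326.2 163.9] [20.3 20.5] [ 638.1 -191.8    7. ]
[164.3 162.1] [20.1 20.7] [639.8 222.1   7. ]
side
[295.5 279.3] [20.4 23.1] [ 639.8 -194.7    7. ]
[208.2 213. ] [15.6 20.4] [437.3   9.1   7. ]
[331.7 184.3] [13.6 19.4] [769.  101.8   7. ]
[213.  175.4] [13.4 18.5] [444.5 148.1   7. ]
at [576.   14.3 115.7] off [  -3.3 -138.7   -2.1]
```

jog_arm([
  [-0.8,-34.7,0],
  [-0.8,-34.7,0],
  [-0.8,-34.7,0],
  [-0.9,-34.6,0],
  [0,0,40],
  [0,0,40],
  [0,0,35],
  [0,0,15],
  [0,0,7],
  [0,0,3],
  [0,0,0],
  [0,0,0],
], spin=[0,0,0,0,0,0,0,0,0,0,0,0])

```text
time_s: 44.98
eef_pos: [438.5, 11.1, -23.0]
ee_rot: [[-0.0, 1.0, 0.001], [1.0, 0.0, 0.0], [0.0, 0.001, -1.0]]
ft_force: [0.0, 0.2, 0.6]
finger_gap: 0.754
gripper_force: 0.0
```

jog_arm([
  [0,0,0],
  [0,0,0],
  [0,0,0],
  [0,0,0],
  [0,0,0],
  [0,0,0],
], spin=[0,0,0,0,0,0], fingers=1)

```text
time_s: 45.72
eef_pos: [438.0, 10.9, -23.6]
ee_rot: [[0.0, 1.0, -0.0], [1.0, -0.0, -0.0], [-0.0, -0.0, -1.0]]
ft_force: [0.2, -0.7, -0.3]
finger_gap: 0.002
gripper_force: 0.0
```

It closed over the top of the shim, so the tips must be about 31 mm above the TCP. I'll open and go about 6 mm lower, watching the force.

jog_arm([
  [0,0,-12],
  [0,0,0],
  [0,0,0],
  [0,0,0],
  [0,0,0],
  [0,0,8],
  [0,0,5],
  [0,0,4],
  [0,0,0],
  [0,0,0],
], spin=[0,0,0,0,0,0,0,0,0,0], fingers=-0.5)

```text
time_s: 46.98
eef_pos: [438.0, 10.9, -28.6]
ee_rot: [[0.0, 1.0, 0.0], [1.0, -0.0, -0.0], [-0.0, 0.0, -1.0]]
ft_force: [0.5, 0.4, -0.3]
finger_gap: 0.751
gripper_force: 0.0
```

jog_arm([
  [0,0,1.5],
  [0,0,0],
  [0,0,0],
], spin=[0,0,0])

```text
time_s: 47.35
eef_pos: [438.0, 11.0, -30.1]
ee_rot: [[0.0, 1.0, 0.0], [1.0, -0.0, 0.0], [0.0, 0.0, -1.0]]
ft_force: [0.2, -0.8, 0.1]
finger_gap: 0.747
gripper_force: 0.0
```

jog_arm([
  [0,0,0],
  [0,0,0],
  [0,0,0],
  [0,0,0],
  [0,0,0],
  [0,0,0],
], spin=[0,0,0,0,0,0], fingers=1)

```text
time_s: 48.1
eef_pos: [438.0, 11.0, -29.2]
ee_rot: [[0.0, 1.0, 0.0], [1.0, -0.0, 0.001], [0.001, 0.0, -1.0]]
ft_force: [-5.3, -0.9, 19.4]
finger_gap: 0.561
gripper_force: 58.6
```

Gripped. Carry it to the hub.

jog_arm([
  [0,0,-10],
  [0,0,-30],
  [0,0,-40],
  [0,0,-40],
  [0,0,-15],
  [0.8,34.7,0],
  [0.8,34.7,0],
  [0.8,34.7,0],
  [0.8,34.7,0],
  [0,0,0],
  [0,0,0],
  [0,0,0],
], spin=[0,0,0,0,0,0,0,0,0,0,0,0])

```text
time_s: 49.6
eef_pos: [575.6, 14.2, 104.6]
ee_rot: [[0.0, 1.0, -0.001], [1.0, -0.0, 0.0], [0.0, -0.001, -1.0]]
ft_force: [-0.6, -0.2, -1.1]
finger_gap: 0.555
gripper_force: 61.8
```

```bash
cat >> h.py <<'E'
def held(s):
    "left/right extent of the grey thing hanging over the hub in the side view"
    h=cv2.cvtColor(s['img'],cv2.COLOR_RGB2HSV); m=(h[...,1]<60)&(h[...,2]>70)
    return [(v,245+int(k.min()),245+int(k.max()),len(k)) for v in range(158,184,2) for k in [np.flatnonzero(m[v,245:285])] if len(k)]
E
python3 - <<'E'
from h import *
s=shot('side','s23'); st=read_state();print(np.round(st['ft_force'],1),st['finger_gap']); off(576.9,14.2,66)
p=np.array(st['eef_pos']); print('pred ring top ctr',pix(s,p+[0,0,29.5+7])); print(held(s))
E
```

```text
[-0.3  0.  -0.4] 0.5523636765346296
at [575.9  14.2 104.8] off [-0.1  1.1 38.8]
pred ring top ctr (np.float64(263.1790355041919), np.float64(171.82967608482133))
[(158, 255, 273, 2), (160, 254, 283, 3), (162, 254, 284, 5), (164, 251, 276, 5), (166, 251, 276, 16), (168, 251, 276, 22), (170, 251, 276, 12), (172, 251, 276, 10), (174, 251, 276, 10), (176, 254, 273, 10), (178, 255, 271, 17), (180, 258, 269, 12), (182, 259, 269, 11)]
```

jog_arm([
  [0,1,0],
  [0,0,5],
  [0,0,5],
  [0,0,5],
  [0,0,5],
  [0,0,5],
  [0,0,5],
  [0,0,5],
  [0,0,4],
  [0,0,0],
  [0,0,0],
], spin=[0,0,0,0,0,0,0,0,0,0,0])

```text
time_s: 51.02
eef_pos: [577.9, 14.1, 66.0]
ee_rot: [[0.0, 1.0, 0.0], [1.0, -0.0, -0.0], [-0.0, 0.0, -1.0]]
ft_force: [-0.3, -0.4, -1.1]
finger_gap: 0.552
gripper_force: 61.8
```

jog_arm([
  [0,0,2.5],
  [0,0,2],
  [0,0,0],
  [0,0,0],
], spin=[0,0,0,0])

```text
time_s: 51.52
eef_pos: [577.8, 14.1, 61.4]
ee_rot: [[0.0, 1.0, -0.0], [1.0, -0.0, -0.0], [-0.0, -0.0, -1.0]]
ft_force: [-1.0, 0.3, -1.2]
finger_gap: 0.553
gripper_force: 61.8
```

jog_arm([
  [0,-1,0],
  [0,0,1],
  [0,0,0.7],
  [0,0,0],
  [0,0,0],
], spin=[0,0,0,0,0])

```text
time_s: 52.15
eef_pos: [576.8, 14.1, 59.9]
ee_rot: [[0.0, 1.0, 0.0], [1.0, -0.0, 0.0], [0.0, 0.0, -1.0]]
ft_force: [-1.9, 0.2, 3.6]
finger_gap: 0.554
gripper_force: 62.7
```

jog_arm([
  [0,0,0.6],
  [0,0,0],
  [0,0,0],
], spin=[0,0,0])

```text
time_s: 52.52
eef_pos: [576.8, 14.2, 59.7]
ee_rot: [[0.0, 1.0, 0.0], [1.0, -0.0, 0.001], [0.001, 0.0, -1.0]]
ft_force: [-3.7, 0.5, 8.5]
finger_gap: 0.548
gripper_force: 63.8
```

The shim is on the spacer. Release, and go to the shim at (444,150).

jog_arm([
  [0,0,-0.8],
  [0,0,0],
  [0,0,0],
  [0,0,0],
  [0,0,-10],
  [0,0,-25],
  [0,0,-30],
  [0,0,0],
  [0,0,0],
], spin=[0,0,0,0,0,0,0,0,0], fingers=-0.5)

```text
time_s: 53.65
eef_pos: [576.6, 14.3, 124.9]
ee_rot: [[-0.0, 1.0, 0.0], [1.0, 0.0, 0.0], [0.0, 0.0, -1.0]]
ft_force: [-0.7, 0.1, 0.0]
finger_gap: 0.752
gripper_force: 0.0
```

Run:
```python
from h import *
for n,lo in(('top',60),('side',60),('side',140)):
    print(n); [print(*r) for r in rings(shot(n,n+'24'),lo)]
off(444.5,150,118)
```

```text
top
[326.2 163.9] [20.3 20.5] [ 638.2 -191.9    7. ]
[164.3 162. ] [20.2 20.7] [639.9 222.1   7. ]
side
[295.5 279.3] [20.4 23.1] [ 639.8 -194.7    7. ]
[331.  184.5] [13.6 20.2] [767.1 101.4   7. ]
[213.  175.4] [13.4 18.5] [444.5 148.1   7. ]
side
[295.6 279. ] [19.8 22.9] [ 640.2 -193.9    7. ]
[212.9 175. ] [12.5 18.3] [444.3 149.9   7. ]
at [576.2  14.2 124.1] off [ 135.8 -131.7    6.3]
```

jog_arm([
  [27.2,-26.3,0],
  [27.2,-26.3,0],
  [27.2,-26.3,0],
  [27.2,-26.3,0],
  [27.2,-26.3,0],
  [0,0,40],
  [0,0,40],
  [0,0,40],
  [0,0,20],
  [0,0,9],
  [0,0,4.5],
  [0,0,0],
  [0,0,0],
], spin=[0,0,0,0,0,0,0,0,0,0,0,0,0])

```text
time_s: 55.42
eef_pos: [445.8, 150.4, -27.9]
ee_rot: [[0.0, 1.0, 0.001], [1.0, -0.0, 0.001], [0.001, 0.001, -1.0]]
ft_force: [0.0, -0.5, 0.5]
finger_gap: 0.752
gripper_force: 0.0
```

jog_arm([
  [0,0,0],
  [0,0,0],
  [0,0,0],
  [0,0,0],
  [0,0,0],
  [0,0,0],
], spin=[0,0,0,0,0,0], fingers=1)

```text
time_s: 56.18
eef_pos: [445.3, 150.6, -27.7]
ee_rot: [[-0.0, 1.0, 0.0], [1.0, 0.0, 0.001], [0.001, 0.0, -1.0]]
ft_force: [-3.0, -0.3, 11.1]
finger_gap: 0.066
gripper_force: 68.6
```

The gap reads about 7 mm with a firm grip, so the shim has probably tipped up on edge between the pads. I'll check that numerically.

Run:
```python
from h import *
s=shot('side','s25'); p=np.array(read_state()['eef_pos']); print(p)
h=cv2.cvtColor(s['img'],cv2.COLOR_RGB2HSV)
print('ctr pix z3,27',pix(s,[p[0],p[1],3]),pix(s,[p[0],p[1],27]))
m=(h[...,1]<60)&(h[...,2]>70); dk=h[...,2]<60
for v in range(150,192,2): print(v,''.join('#' if a else ('.' if b else ' ') for a,b in zip(m[v,185:245],dk[v,185:245])))
```

```text
[445.35190645 150.65145123 -27.72576747]
ctr pix z3,27 (np.float64(213.39829256816475), np.float64(175.81864771140638)) (np.float64(212.7881499344096), np.float64(169.48619180564702))
150    .....................................  .......#          
152    .........  ........................    ........          
154    ..........   .....................    .........          
156     ............   ...............     .........            
158        ...........  ......   .....   .........              
160          .................   ................               
162            ...............    .............                 
164              ..............  .............                  
166                ............. ......  ...                    
168                       ...#.. .#....                         
170                 ######.. #.. .##...                         
172              #########...# .#.##...                         
174             #####     ...##.#.##...                         
176             ###          ##.## #                            
178             #####        #####                              
180              ################                               
182                 ##########                                  
184                                                             
186                                                             
188                                                             
190
```

The shim lies flat but has shifted about 14 mm toward -x. One finger slipped over it into the bore and now holds the right wall. I'll open slightly, lift and re-measure.

jog_arm([
  [0,0,0],
  [0,0,0],
  [0,0,0],
  [0,0,-10],
  [0,0,-40],
  [0,0,-40],
  [0,35,0],
  [0,35,0],
  [0,0,0],
  [0,0,0],
], spin=[0,0,0,0,0,0,0,0,0,0], fingers=0.72)

```text
time_s: 57.48
eef_pos: [514.2, 149.6, 61.2]
ee_rot: [[0.001, 1.0, -0.001], [1.0, -0.001, -0.001], [-0.001, -0.001, -1.0]]
ft_force: [-0.1, -0.1, 0.2]
finger_gap: 0.141
gripper_force: 0.0
```

Run:
```python
from h import *
for n,lo in(('top',60),('top',140),('side',60),('side',140)):
    print(n); [print(*r) for r in rings(shot(n,n+'26'),lo)]
off(444.5,150,62)
```

```text
top
[191.1 238.8] [19.4 20.8] [444.8 150.5   7. ]
[326.1 163.9] [20.1 20.5] [ 638.3 -191.7    7. ]
[154.9 152.1] [20.1 20.2] [665.1 246.5   7. ]
top
[326.2 163.9] [20.2 20.4] [ 638.1 -191.8    7. ]
[154.9 152.1] [20.1 20.2] [665.1 246.5   7. ]
side
[295.5 279.3] [20.4 23.1] [ 639.8 -194.7    7. ]
[331.6 184.6] [13.6 18.9] [768.7 100.8   7. ]
[213.8 175.5] [13.7 18.4] [446.9 147.7   7. ]
[289.6 151.3] [12.  17.5] [667.  243.9   7. ]
[10.2  9.4] [ 7.7 26.4] [-521.1 1285.4    7. ]
side
[295.6 279. ] [19.8 22.9] [ 640.2 -193.9    7. ]
[289.7 151. ] [11.4 16.9] [667.2 245.5   7. ]
at [514.4 150.2  61.4] off [ -0.2 -69.9  -0.6]
```

Shim B is flat at (446.6,150.2), so the fingers rode over it and closed in the bore. Shim C has been knocked aside to about (666.5,246). I'll re-grasp B lower.

jog_arm([
  [0,-34,0],
  [0,-34,0],
  [0,0,0],
  [0,0,40],
  [0,0,30],
  [0,0,14],
  [0,0,5],
  [0,0,2],
  [0,0,0],
  [0,0,0],
], spin=[0,0,0,0,0,0,0,0,0,0], fingers=-0.5)

```text
time_s: 58.92
eef_pos: [447.7, 150.4, -29.0]
ee_rot: [[-0.0, 1.0, 0.001], [1.0, 0.0, 0.001], [0.001, 0.001, -1.0]]
ft_force: [0.1, -0.1, -1.0]
finger_gap: 0.753
gripper_force: 0.0
```

Run:
```python
from h import *
off(446.6,150.2,-31); print(read_state()['ft_force'],read_state()['finger_gap'])
```

```text
at [447.7 150.4 -29. ] off [-0.2 -1.1  2. ]
[ 0.14033622 -0.05790558 -0.95460403] 0.7527231128124452
```

jog_arm([
  [0,-1,1],
  [0,0,1],
  [0,0,0],
  [0,0,0],
], spin=[0,0,0,0])

```text
time_s: 59.42
eef_pos: [446.3, 150.1, -31.6]
ee_rot: [[0.0, 1.0, -0.0], [1.0, -0.0, -0.0], [-0.0, -0.0, -1.0]]
ft_force: [-0.5, 0.7, 0.6]
finger_gap: 0.749
gripper_force: 0.0
```

jog_arm([
  [0,0,0],
  [0,0,0],
  [0,0,0],
  [0,0,0],
  [0,0,0],
  [0,0,0],
], spin=[0,0,0,0,0,0], fingers=1)

```text
time_s: 60.18
eef_pos: [446.2, 150.2, -30.8]
ee_rot: [[0.001, 1.0, -0.0], [1.0, -0.001, 0.001], [0.001, -0.0, -1.0]]
ft_force: [-3.5, -1.4, 14.3]
finger_gap: 0.567
gripper_force: 59.2
```

jog_arm([
  [0,0,-10],
  [0,0,-30],
  [0,0,-40],
  [0,0,-40],
  [0,0,-18],
  [-27.2,26.1,0],
  [-27.2,26.1,0],
  [-27.2,26.1,0],
  [-27.2,26.1,0],
  [-27.2,26.1,0],
  [0,0,0],
  [0,0,0],
  [0,0,0],
], spin=[0,0,0,0,0,0,0,0,0,0,0,0,0])

```text
time_s: 61.8
eef_pos: [576.1, 15.3, 106.3]
ee_rot: [[-0.001, 1.0, -0.001], [1.0, 0.001, 0.001], [0.001, -0.001, -1.0]]
ft_force: [0.2, 0.3, -1.2]
finger_gap: 0.561
gripper_force: 62.1
```

Run:
```python
from h import *
s=shot('side','s27'); st=read_state();print(np.round(st['ft_force'],1),st['finger_gap']); off(576.9,14.2,72)
p=np.array(st['eef_pos']); print('pred ring top ctr',pix(s,p+[0,0,30.8+7])); print(held(s))
```

```text
[ 0.   0.  -1.1] 0.5598290695199551
at [576.2  15.3 106.4] off [-1.2  0.7 34.4]
pred ring top ctr (np.float64(263.3110324288473), np.float64(170.5940239926))
[(158, 254, 255, 2), (160, 254, 255, 2), (162, 254, 276, 2), (164, 251, 277, 12), (166, 251, 277, 22), (168, 251, 277, 14), (170, 251, 276, 9), (172, 251, 276, 10), (174, 254, 273, 8), (176, 255, 272, 18), (178, 258, 269, 12), (180, 258, 269, 11), (182, 255, 272, 17)]
```

jog_arm([
  [-0.7,0.2,0],
  [0,0,5],
  [0,0,5],
  [0,0,5],
  [0,0,5],
  [0,0,5],
  [0,0,5],
  [0,0,4],
  [0,0,0],
  [0,0,0],
], spin=[0,0,0,0,0,0,0,0,0,0])

```text
time_s: 63.1
eef_pos: [577.1, 13.4, 72.5]
ee_rot: [[0.0, 1.0, 0.0], [1.0, -0.0, 0.0], [0.0, 0.0, -1.0]]
ft_force: [0.2, -0.4, -0.6]
finger_gap: 0.564
gripper_force: 62.1
```

jog_arm([
  [0,0,2.5],
  [0,0,2],
  [0,0,0],
  [0,0,0],
], spin=[0,0,0,0])

```text
time_s: 63.6
eef_pos: [577.0, 13.4, 67.9]
ee_rot: [[0.0, 1.0, 0.0], [1.0, -0.0, 0.0], [0.0, 0.0, -1.0]]
ft_force: [0.2, 0.8, -1.1]
finger_gap: 0.559
gripper_force: 62.1
```

jog_arm([
  [0.7,-0.2,0],
  [0,0,1.2],
  [0,0,1],
  [0,0,0],
  [0,0,0],
], spin=[0,0,0,0,0])

```text
time_s: 64.22
eef_pos: [576.8, 14.1, 65.7]
ee_rot: [[0.0, 1.0, 0.0], [1.0, -0.0, -0.0], [-0.0, 0.0, -1.0]]
ft_force: [-0.5, -0.3, -1.4]
finger_gap: 0.56
gripper_force: 62.1
```

jog_arm([
  [0,0,0.7],
  [0,0,0],
  [0,0,0],
], spin=[0,0,0])

```text
time_s: 64.6
eef_pos: [576.9, 14.1, 65.2]
ee_rot: [[0.0, 1.0, 0.0], [1.0, -0.0, 0.0], [0.0, 0.0, -1.0]]
ft_force: [-1.2, 0.0, 2.1]
finger_gap: 0.564
gripper_force: 62.5
```

jog_arm([
  [0,0,-0.3],
  [0,0,0],
  [0,0,0],
  [0,0,0],
  [0,0,-10],
  [0,0,-25],
  [0,0,-27],
  [0,0,0],
  [0,0,0],
], spin=[0,0,0,0,0,0,0,0,0], fingers=-0.5)

```text
time_s: 65.72
eef_pos: [576.5, 14.3, 127.2]
ee_rot: [[-0.0, 1.0, -0.0], [1.0, 0.0, 0.0], [0.0, -0.0, -1.0]]
ft_force: [0.2, -0.1, -0.7]
finger_gap: 0.751
gripper_force: 0.0
```

Run:
```python
from h import *
for n,lo in(('top',140),('side',140)):
    print(n); [print(*r) for r in rings(shot(n,n+'28'),lo)]
off(640,-192.5,-31)
```

```text
top
[326.2 163.9] [20.3 20.5] [ 638.3 -191.9    7. ]
[154.9 152.1] [20.  20.2] [665.2 246.5   7. ]
side
[295.7 279. ] [19.8 22.9] [ 640.2 -194.     7. ]
at [576.2  14.3 126.6] off [-206.7   64.   157.5]
```

jog_arm([
  [-34.5,10.6,0],
  [-34.5,10.6,0],
  [-34.5,10.6,0],
  [-34.5,10.6,0],
  [-34.5,10.6,0],
  [-34.5,10.6,0],
  [0,0,45],
  [0,0,45],
  [0,0,35],
  [0,0,18],
  [0,0,7],
  [0,0,3],
  [0,0,0],
  [0,0,0],
  [0,0,0],
], spin=[0,0,0,0,0,0,0,0,0,0,0,0,0,0,0])

```text
time_s: 67.7
eef_pos: [640.8, -192.9, -25.0]
ee_rot: [[0.0, 1.0, 0.001], [1.0, -0.0, -0.0], [-0.0, 0.001, -1.0]]
ft_force: [-0.5, -0.7, -1.0]
finger_gap: 0.751
gripper_force: 0.0
```

Run:
```python
from h import *
off(640,-192.6,-31.5); print(read_state()['ft_force'],read_state()['finger_gap'])
```

```text
at [ 640.8 -192.9  -25. ] off [ 0.3 -0.8  6.5]
[-0.4806923  -0.70188693 -0.95563509] 0.7506239838468541
```

jog_arm([
  [0.3,-0.8,3],
  [0,0,2],
  [0,0,1.4],
  [0,0,0],
  [0,0,0],
], spin=[0,0,0,0,0])

```text
time_s: 68.32
eef_pos: [639.5, -192.6, -32.1]
ee_rot: [[0.0, 1.0, -0.0], [1.0, -0.0, 0.0], [0.0, -0.0, -1.0]]
ft_force: [0.7, 0.2, -0.0]
finger_gap: 0.751
gripper_force: 0.0
```

jog_arm([
  [0,0,0],
  [0,0,0],
  [0,0,0],
  [0,0,0],
  [0,0,0],
  [0,0,0],
], spin=[0,0,0,0,0,0], fingers=1)

```text
time_s: 69.08
eef_pos: [639.8, -192.6, -31.0]
ee_rot: [[-0.0, 1.0, 0.001], [1.0, 0.0, 0.0], [0.0, 0.001, -1.0]]
ft_force: [-3.1, 1.6, 8.0]
finger_gap: 0.559
gripper_force: 60.2
```

jog_arm([
  [0,0,-10],
  [0,0,-30],
  [0,0,-40],
  [0,0,-40],
  [0,0,-23],
  [34.5,-10.5,0],
  [34.5,-10.5,0],
  [34.5,-10.5,0],
  [34.5,-10.5,0],
  [34.5,-10.5,0],
  [34.3,-10.5,0],
  [0,0,0],
  [0,0,0],
  [0,0,0],
], spin=[0,0,0,0,0,0,0,0,0,0,0,0,0,0])

```text
time_s: 70.82
eef_pos: [576.8, 12.8, 111.1]
ee_rot: [[0.002, 1.0, 0.001], [1.0, -0.002, -0.001], [-0.001, 0.001, -1.0]]
ft_force: [0.4, -0.1, -0.8]
finger_gap: 0.552
gripper_force: 61.8
```

Run:
```python
from h import *
s=shot('side','s29'); st=read_state();print(np.round(st['ft_force'],1),st['finger_gap']); off(576.9,14.2,78)
p=np.array(st['eef_pos']); print('pred ring top ctr',pix(s,p+[0,0,31+7])); print(held(s))
```

```text
[-0.2  0.4 -0.8] 0.5545793018935412
at [576.8  12.9 111.1] off [ 1.3  0.1 33.1]
pred ring top ctr (np.float64(263.6523219222503), np.float64(169.77790229848452))
[(158, 254, 255, 2), (160, 254, 255, 2), (162, 252, 277, 4), (164, 252, 277, 15), (166, 252, 277, 22), (168, 252, 277, 13), (170, 252, 277, 10), (172, 252, 276, 10), (174, 254, 274, 10), (176, 256, 272, 17), (178, 256, 271, 16), (180, 255, 272, 17), (182, 253, 273, 20)]
```

jog_arm([
  [0.5,0,0],
  [0,0,5],
  [0,0,5],
  [0,0,5],
  [0,0,5],
  [0,0,5],
  [0,0,5],
  [0,0,4],
  [0,0,0],
  [0,0,0],
], spin=[0,0,0,0,0,0,0,0,0,0])

```text
time_s: 72.12
eef_pos: [576.7, 14.7, 77.0]
ee_rot: [[0.0, 1.0, 0.0], [1.0, -0.0, 0.0], [0.0, 0.0, -1.0]]
ft_force: [-0.4, -0.6, -0.9]
finger_gap: 0.557
gripper_force: 61.8
```

Run:
```python
from h import *
off(576.9,14.2,72); print(read_state()['ft_force'])
```

```text
at [576.7  14.7  77. ] off [-0.5  0.2  5. ]
[-0.4390961  -0.59020931 -0.91647416]
```

jog_arm([
  [-0.5,0.1,2],
  [0,0,1.5],
  [0,0,1],
  [0,0,0],
  [0,0,0],
], spin=[0,0,0,0,0])

```text
time_s: 72.75
eef_pos: [576.7, 14.2, 72.4]
ee_rot: [[0.0, 1.0, 0.0], [1.0, -0.0, 0.0], [0.0, 0.0, -1.0]]
ft_force: [-0.5, 0.2, -0.6]
finger_gap: 0.556
gripper_force: 61.8
```

jog_arm([
  [0,0,0.7],
  [0,0,0],
  [0,0,0],
], spin=[0,0,0])

```text
time_s: 73.12
eef_pos: [576.7, 14.3, 71.8]
ee_rot: [[0.0, 1.0, 0.0], [1.0, -0.0, 0.0], [0.0, 0.0, -1.0]]
ft_force: [0.3, 0.1, 0.4]
finger_gap: 0.554
gripper_force: 62.0
```

jog_arm([
  [0,0,0.3],
  [0,0,0],
  [0,0,0],
  [0,0,0],
  [0,0,-10],
  [0,0,-25],
  [0,0,-23],
  [0,0,0],
  [0,0,0],
], spin=[0,0,0,0,0,0,0,0,0], fingers=-0.5)

```text
time_s: 74.25
eef_pos: [576.4, 14.4, 129.2]
ee_rot: [[-0.0, 1.0, -0.0], [1.0, 0.0, 0.0], [0.0, -0.0, -1.0]]
ft_force: [-0.2, 0.2, -1.0]
finger_gap: 0.749
gripper_force: 0.0
```

Run:
```python
from h import *
for n,lo in(('top',140),('side',140),('side',60)):
    print(n); [print(*r) for r in rings(shot(n,n+'30'),lo)]
off(667,246,-31.5)
```

```text
top
[154.9 152.1] [20.1 20.2] [665.3 246.6   7. ]
[206.5 104. ] [19.6 27.3] [790.6 116.1   7. ]
side
side
[331.4 184.5] [12.9 19.9] [768.  101.1   7. ]
at [576.1  14.3 128.6] off [231.8  91.1 160. ]
```

jog_arm([
  [38.6,15.1,0],
  [38.6,15.1,0],
  [38.6,15.1,0],
  [38.6,15.1,0],
  [38.6,15.1,0],
  [38.6,15.1,0],
  [0,0,45],
  [0,0,45],
  [0,0,35],
  [0,0,18],
  [0,0,8],
  [0,0,3],
  [0,0,0],
  [0,0,0],
  [0,0,0],
], spin=[0,0,0,0,0,0,0,0,0,0,0,0,0,0,0])

```text
time_s: 76.28
eef_pos: [667.7, 246.1, -23.9]
ee_rot: [[0.0, 1.0, 0.001], [1.0, -0.0, 0.001], [0.001, 0.001, -1.0]]
ft_force: [0.6, 0.1, -0.1]
finger_gap: 0.751
gripper_force: 0.0
```

Run:
```python
from h import *
off(667,246,-31.5); print(read_state()['ft_force'])
```

```text
at [667.7 246.1 -23.9] off [-0.1 -0.7  7.6]
[ 0.58094539  0.08981457 -0.12121115]
```

jog_arm([
  [0,-0.7,4],
  [0,0,2],
  [0,0,1.6],
  [0,0,0],
  [0,0,0],
], spin=[0,0,0,0,0])

```text
time_s: 76.9
eef_pos: [666.6, 245.8, -32.2]
ee_rot: [[0.0, 1.0, 0.0], [1.0, -0.0, -0.0], [-0.0, 0.0, -1.0]]
ft_force: [0.2, 0.5, 0.0]
finger_gap: 0.751
gripper_force: 0.0
```

jog_arm([
  [0,0,0],
  [0,0,0],
  [0,0,0],
  [0,0,0],
  [0,0,0],
  [0,0,0],
], spin=[0,0,0,0,0,0], fingers=1)

```text
time_s: 77.65
eef_pos: [666.9, 245.9, -31.0]
ee_rot: [[0.0, 1.0, 0.001], [1.0, -0.0, 0.001], [0.001, 0.001, -1.0]]
ft_force: [-2.4, -0.6, 7.2]
finger_gap: 0.558
gripper_force: 60.3
```

jog_arm([
  [0,0,-10],
  [0,0,-30],
  [0,0,-40],
  [0,0,-40],
  [0,0,-26],
  [-38.6,-15,0],
  [-38.6,-15,0],
  [-38.6,-15,0],
  [-38.6,-15,0],
  [-38.6,-15,0],
  [-38.6,-15,0],
  [0,0,0],
  [0,0,0],
  [0,0,0],
], spin=[0,0,0,0,0,0,0,0,0,0,0,0,0,0])

```text
time_s: 79.4
eef_pos: [576.9, 15.6, 113.8]
ee_rot: [[-0.002, 1.0, 0.0], [1.0, 0.002, 0.0], [0.0, 0.0, -1.0]]
ft_force: [0.6, -0.3, -1.4]
finger_gap: 0.555
gripper_force: 61.9
```

Run:
```python
from h import *
s=shot('side','s31'); st=read_state();print(np.round(st['ft_force'],1),st['finger_gap']); off(576.9,14.2,85)
p=np.array(st['eef_pos']); print('pred ring top ctr',pix(s,p+[0,0,31+7])); print(held(s))
```

```text
[ 0.1 -0.1 -1.5] 0.5569393056618804
at [576.9  15.6 113.7] off [-1.4  0.  28.7]
pred ring top ctr (np.float64(263.6560835269097), np.float64(168.16246463006416))
[(158, 254, 255, 2), (160, 252, 277, 4), (162, 252, 277, 15), (164, 252, 277, 22), (166, 252, 277, 12), (168, 252, 277, 9), (170, 252, 276, 9), (172, 254, 274, 11), (174, 256, 272, 17), (176, 257, 270, 14), (178, 255, 272, 18), (180, 254, 273, 19), (182, 253, 274, 20)]
```

jog_arm([
  [0,0,0],
  [0,0,5],
  [0,0,5],
  [0,0,5],
  [0,0,5],
  [0,0,5],
  [0,0,4],
  [0,0,0],
  [0,0,0],
], spin=[0,0,0,0,0,0,0,0,0])

```text
time_s: 80.58
eef_pos: [576.7, 14.2, 84.9]
ee_rot: [[0.0, 1.0, 0.0], [1.0, -0.0, 0.0], [0.0, 0.0, -1.0]]
ft_force: [-0.0, -0.1, -0.0]
finger_gap: 0.554
gripper_force: 61.9
```

Run:
```python
from h import *
off(576.8,14.2,79); print(read_state()['ft_force'])
```

```text
at [576.7  14.2  84.9] off [0.  0.1 5.9]
[-0.01868943 -0.10681405 -0.03511927]
```

jog_arm([
  [0,0,2],
  [0,0,2],
  [0,0,1.2],
  [0,0,0],
  [0,0,0],
], spin=[0,0,0,0,0])

```text
time_s: 81.2
eef_pos: [576.6, 14.2, 79.6]
ee_rot: [[0.0, 1.0, 0.0], [1.0, -0.0, 0.0], [0.0, 0.0, -1.0]]
ft_force: [0.1, -0.4, -1.3]
finger_gap: 0.56
gripper_force: 61.9
```

jog_arm([
  [0,0,0.8],
  [0,0,0],
  [0,0,0],
], spin=[0,0,0])

```text
time_s: 81.58
eef_pos: [576.7, 14.2, 78.9]
ee_rot: [[0.0, 1.0, 0.0], [1.0, -0.0, 0.0], [0.0, 0.0, -1.0]]
ft_force: [0.1, -0.6, -0.6]
finger_gap: 0.554
gripper_force: 62.0
```

Contact is near at the predicted height. Press 0.4 more, release and back off clear of the pile.

jog_arm([
  [0,0,0.4],
  [0,0,0],
  [0,0,0],
], spin=[0,0,0])

```text
time_s: 81.95
eef_pos: [576.7, 14.2, 78.7]
ee_rot: [[0.0, 1.0, 0.0], [1.0, -0.0, 0.0], [0.0, 0.0, -1.0]]
ft_force: [-0.7, -0.1, 5.2]
finger_gap: 0.555
gripper_force: 62.8
```

jog_arm([
  [0,0,0],
  [0,0,0],
  [0,0,0],
  [0,0,0],
  [0,0,-10],
  [0,0,-25],
  [0,0,-40],
  [0,0,-20],
  [30,-40,0],
  [30,-40,0],
  [30,-40,0],
  [30,-40,0],
  [0,0,0],
  [0,0,0],
], spin=[0,0,0,0,0,0,0,0,0,0,0,0,0,0], fingers=-0.5)

```text
time_s: 83.7
eef_pos: [417.3, 134.3, 174.1]
ee_rot: [[-0.0, 1.0, 0.001], [1.0, 0.0, 0.001], [0.001, 0.001, -1.0]]
ft_force: [0.6, 0.6, -1.2]
finger_gap: 0.748
gripper_force: 0.0
```

Run:
```python
from h import *
s=shot('side','s32'); t=shot('top','t32')
print([ (k,np.round(pix(s,[576.8,14.2,z]),1)) for k,z in(('ring top',117),('tip',120),('shoulder',75))])
h=cv2.cvtColor(s['img'],cv2.COLOR_RGB2HSV); m=(h[...,1]<70)
for v in range(164,212,2):
    k=np.flatnonzero(m[v,235:295])+235; print(v,k.min() if len(k) else '',k.max() if len(k) else '', ''.join('%4d'%x for x in h[v,250:278:2,2]))
i=t['img']; h=cv2.cvtColor(i,cv2.COLOR_RGB2HSV)
b=np.round(pix(t,[576.8,14.2,117]),1); print('top pile pred',b,pix(t,[576.8+27,14.2,117]))
for v in range(168,202,3): print(v,''.join('%4d'%x for x in h[v,226:264:2,2]))
print(rings(s),rings(t))
```

```text
[('ring top', array([263.4, 179.3])), ('tip', array([263.5, 178.4])), ('shoulder', array([263.2, 191.6]))]
164 248 255   66  71  58  66 168 163 171 158 156 170 157 162 163 174
166 248 255   89  89  83 116 169 163 168 158 156 173 162 163 160 174
168    140 125 128 162 165 164 166 159 155 168 161 162 156 174
170    176 168 165 159 166 163 165 159 157 170 161 163 154 171
172 260 267  171 167 166 158 170 183 182 179 179 174 163 164 153 168
174 256 271  170 165 162 182 193 189 193 180 209 196 191 167 154 170
176 254 273  171 164 190 197 145  74 160 172 156 140 198 195 161 172
178 253 274  168 172 194 203 123 198 199 196 200 165 120 192 181 177
180 253 274  169 138 193 200  66 134 197 198 195 126  94 194 188 174
182 253 274  164 139 195 193  90 110 131 132 121  92 181 191 145 175
184 251 276  174 195  78 199 197 175 153 159 161 201 193 175  98 201
186 248 278  229 215 132  85 165 182 200 198 199 170 138 143  72 228
188 246 280  200 175  72 108 119 125  82  85  85 157  78  83  91 161
190 246 283  168 191  89  84  84  93 137 139 133  80  84  86  97 204
192 245 284  205  84  79 122  88  90  8
[... 1095 characters left out ...]
7 214 151 218 224 178 192 246 247 210 219 245 237 247
183  247 232 246 245 247 221 158 246 247 247 247 213 217 247 243 160 243 240 247
186  247 233 245 245 247 202 157 246 247 247 247 198 194 247 243 141 234 243 246
189  247 235 245 235 247 246 183 156 196 206 162 140 241 247 228 168 241 242 247
192  247 244 243 237 236 247 246 235 220 215 232 246 247 242 159 211 246 245 247
195  242 247 238 244 232 197 242 247 247 247 247 241 185 148 215 246 243 247 246
198  224 245 247 244 243 246 227 183 162 158 155 169 197 243 246 243 247 246 216
201  241 216 240 247 247 242 238 245 245 246 246 246 243 240 247 247 244 215 233
[(array([263.8, 179.8]), array([15.8, 21.3]), array([584.7, 126. ,   7. ]))] []
```

The topmost shim's ellipse is at (263.8,179.8), against a predicted (263.4,179.3). The full pile is therefore at the right height, flat and centred, and no loose rings are left on the bench. The arm is clear.

```bash
python3 -c "
from cell import hand_in; print(hand_in())"
```

```text
the job is handed in; nothing more can be done
None
```

The job is handed in at about 84 s: cover in the tray, axle lowered home, rocked about 10° and back home (it stayed tilted, so I nudged it back with a finger), and the spacer and all four shims stacked flat on the shoulder, by camera and contact-height checks (`hand_in` returned no verdict).

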